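Lock the tilting tray and load the jars

ROBOT

A 6-joint arm with a two-finger parallel gripper is mounted at the origin on the work surface. World frame = base frame: x ahead of the robot, y to its left, z up, the work surface at z = 0. Lengths are in mm, angles in rad, forces in N, time in s.
With the tool pointing down it reaches from about 275 to 875 mm from the base axis. Payload 12.5 kg.
Tool frame: the origin (TCP) lies between the finger pads; the fingertips stand env.tip_reach ahead of it and the grasp point (between the pads) lies 11 mm behind it (env.tip_reach is the distance from the TCP to the fingertips, in mm); z points along the fingers, y is the direction in which the jaws open and shut (so a half turn about z gives the same grasp; the last joint's range is limited). The gripper opens to 85 mm and grips with 20 to 120 N. Pads are 22 mm wide; open, the fingers measure 114 mm over their backs; the gripper's body (76 mm by 85 mm) begins 54 mm behind the grasp point. The pads swing forward as they close: fully open they stand 13 mm farther back than shut.
Start: joints at [-1.358, 0.351, 1.652, -0, 1.139, -0.085], TCP at [161.399, -525.771, 239.29] pointing down, gripper open.
Joint ranges: [-2.75, 2.75], [-0.79, 2.1], [0.01, 2.65], [-1.57, 4.71], [0.07, 3.14], [-2.87, 2.87]. Speed limits (rad/s): [2.22, 2.22, 2.79, 3.14, 3.14, 3.14].

INTERFACE

Orientations are given as a unit quaternion [w, x, y, z].
In Python, from station import sense, eyes, workorder, models, env gives the robot as it stands.
- The arm moves only by the tool play_rows, never from a script. Its argument "moves" is one flat list of numbers, 7 for each row, row after row: the opening, from 0 (shut) to 1 (fully open), then the shift along the world's x, y, z in mm, then the turn, a rotation vector about the world's x, y, z in rad. A call has 1 to 5 rows; each row is the pose to reach, as a shift and turn from the pose commanded when the call began; what a row does not reach only later rows make up. A row lasts 1/12 s, in which the tool goes at most 41.7 mm and 7.16 degrees, less where a joint would pass 70% of its speed; a pose out of reach is approached as far as the arm can. A call with a gripper value outside its range is refused whole. The fingers move at their own pace and stop on an object; "force" is the grip in N (left out, the last holds). Time passes only in rows, so rows that repeat a pose let the fingers close. It gives the time, the measured TCP pose, the force and the opening at its end, in the units of the state.
- sense(): the state, without advancing time (a new reading comes with each control period).
- eyes.read_camera(name): name is "side" or "top"; returns the picture (480x640x3 uint8, blue, green, red); there is no depth.
- eyes.camera_params(name): a dict with "vertical_fov" (degrees; the focal length in pixels is half the picture's height over the tangent of half this angle, whatever the lens; pixels are square), "cx", "cy" (the principal point, pixels), "extrinsics" (4x4, takes a point from world to camera coordinates). Camera axes: x right, y up, looking along -z (the intrinsics and any distortion apply to the point x, -y, -z); pixel columns grow to the right and rows downward; lengths in mm; the calibration is good to about 2 mm. A picture is of the moment at which its call begins. camera_params takes no time and is no camera call.
- workorder.hand_in(): hands the job in, once; it reports no verdict.
Trained networks look in the newest picture that a camera, given by its name, has taken for a name from the list of things; names that differ only in an ending like _2 or _b are one class to them, and where a whole thing is asked for, a point or a joint stands for the part that bears it (a point fixed in the world has none). Each returns a list of dicts, best first, with "conf" (0 to 1); they miss things now and then, are a little off and sometimes report something else, mostly with a low value. They report only what shows in the picture. A call takes as long as a camera call. They do not tell look-alikes from the thing itself.
- models.silhouettes(query, camera): "pixels" (480x640 bool, what is visible of it) and "rect" ([left, top, right, bottom] in pixels, round what is visible of it).
- models.pinpoint(query, camera): "pixel" ([column, row] in pixels: a listed point, or the origin of a listed thing).
The state is a dict: "t": time; "q": joint angles; "qvel": joint speeds; "effort": joint torques, N m; "eef_pos": TCP position; "tcp_rot": TCP orientation; "ft_force": force on the tool from outside, world axes, zero at the start; "torque": the same for the moment, N m; "grip_width": finger opening in mm.
Only numpy, scipy, OpenCV 4.12 (cv2) and the standard library are available. Lean on these libraries where they do the work, as an engineer would, in place of code of your own. Each camera call takes 0.05 s, during which the arm holds its last target.

TASK

The tray of the tilting stand has been left tipped and unlocked. Take the lock pin from the tool block, turn the crank until the hidden cross-hole in the shaft lines up with the bore in the left pedestal's cap, and push the pin through until its collar sits on the cap; only then stand every jar from the bench upright in the tray, one to a cell. Leave the other things on the bench as they are.

Things in the scene. Friction and masses are not known exactly. Their poses are not given: they have to be found in the camera images.
- stand: Tilting tray stand, bolted to the bench: base plate 160 x 390 x 12 mm, a pedestal at either end, a horizontal shaft (axis 100 mm above the bench) through both, a divided tray between them, a crank outside the right one. Origin: on the bench, under the tray's middle. y: along the shaft, from crank to left pedestal; z up; x: away from the robot when square to it. Yaw varies.
- cap_hole (a point): Mouth of the upright pin bore in the steel cap (76 x 50 mm) on the left pedestal, 151 mm above the bench; axes as the stand. Bore 13.5 mm wide, 30 mm deep to the shaft (there 40 mm thick). The shaft's own 14 mm cross-hole is hidden inside; it lines up at one angle only, where the tray is level within about 3 degrees: near by eye, exact only by feel.
- shaft_end (a point): Point on the shaft's axis beside the crank, fixed to the stand, 100 mm above the bench: the middle of the crank's grip circles about it at 80 mm, in the upright plane across the shaft. Axes as the stand. Shaft, crank and tray turn as one and stay where left. Turning the crank's top towards the stand's +x raises the tray's near (-x) edge.
- crank_grip (a point): Middle of the crank's black grip, a freely turning cylinder 26 mm thick, 68 mm long, parallel to the shaft; its steel arm is at the end nearer the tray. The arm points up, leaning 0.1 rad away from to 0.9 rad towards the robot at the start. It is clamped on the shaft at a different angle each time, so it does not show where the hole is. About 3 N turns it.
- pin_knob (a point): Lock pin, at the start upright in the tool block. Steel shank 12 mm thick, 90 mm long, tip tapered to 6 mm; above it a collar 32 mm wide, 4 mm thick; above that a black knob 25 mm wide, 42 mm high. The point is on its axis in the knob, 115 mm above the tip, 25 mm above the collar's underside, 21 mm below the top. z from tip to knob. 0.15 kg. Free to turn about its axis.
- pin: The same pin; origin at its tip. In the bore with the hole out of line, it rests on the shaft (tip 31 mm below the bore's mouth) and slides on it. In line (within about 0.1 rad) it drops 10 mm by itself, catches in the hole's tight lining, and blocks the shaft. Pressing its knob with 6 to 15 N (more if the shaft is wound hard against it) then drives it home: collar on the cap, tip 90 mm below the mouth.
- toolblock: Wooden tool block fixed to the bench, 60 (x) x 190 (y) x 50 mm; the origin, on the bench, lies under the pin's hole (16 mm wide, 40 mm deep; the pin's tip starts 10 mm above the bench). Two blue screwdrivers stand in it 75 and 125 mm from the pin towards its +y, 160 mm high.
- tray_floor (a point): Middle of the blue tray's inner floor, turning with it, 26 mm under the shaft axis when level. z: tray's up; x: to its far edge; y: to the left pedestal. Starts tipped 10 to 36 degrees, near edge down. Outside 180 (x) x 220 (y) mm, walls 30 mm, dividers 25 mm above the floor, all 4 mm thick. Six cells about 84 x 68 mm, centres at x -44 or 44, y -72, 0 or 72 mm. Empty at the start.
- jar1_mid (a point): Jar: white plastic with a grey screw lid, round, 56 mm wide (lid 55 mm), 80 mm high, about 0.25 kg; stands upright on the bench right of the stand. This point is its centre, 40 mm above its foot; z along its axis. Four to six such jars are there; None if absent.
- jar2_mid (a point): Jar: white plastic with a grey screw lid, round, 56 mm wide (lid 55 mm), 80 mm high, about 0.25 kg; stands upright on the bench right of the stand. This point is its centre, 40 mm above its foot; z along its axis. Four to six such jars are there; None if absent.
- jar3_mid (a point): Jar: white plastic with a grey screw lid, round, 56 mm wide (lid 55 mm), 80 mm high, about 0.25 kg; stands upright on the bench right of the stand. This point is its centre, 40 mm above its foot; z along its axis. Four to six such jars are there; None if absent.
- jar4_mid (a point): Jar: white plastic with a grey screw lid, round, 56 mm wide (lid 55 mm), 80 mm high, about 0.25 kg; stands upright on the bench right of the stand. This point is its centre, 40 mm above its foot; z along its axis. Four to six such jars are there; None if absent.
- jar5_mid (a point): Jar: white plastic with a grey screw lid, round, 56 mm wide (lid 55 mm), 80 mm high, about 0.25 kg; stands upright on the bench right of the stand. This point is its centre, 40 mm above its foot; z along its axis. Four to six such jars are there; None if absent.
- jar6_mid (a point): Jar: white plastic with a grey screw lid, round, 56 mm wide (lid 55 mm), 80 mm high, about 0.25 kg; stands upright on the bench right of the stand. This point is its centre, 40 mm above its foot; z along its axis. Four to six such jars are there; None if absent.
- reel_mid (a point): Reel of solder standing on its flange among the jars: two black flanges 62 mm wide, 44 mm high; point at its centre. Bystander.
- flux_mid (a point): Brown bottle with a black cap among the jars, 48 mm wide, 125 mm high; point at its centre. Bystander.
- screwdriver_grip (a point): Blue-handled screwdriver, 190 mm long, lying on the bench; point in its handle. Bystander.
- multimeter: Grey multimeter lying on the bench, 85 x 170 x 34 mm; origin at the centre of its underside. Bystander.
- cutters: Blue-handled wire cutters, 120 mm long, lying on the bench near the tray; origin near their pivot. Bystander.
- helping_hands: Small stand with two clips and a lens on a 90 x 60 mm iron base, 195 mm high, behind the jars, heavy; origin under its base. Bystander.
Not all that is in view belongs to the job. Leave any purple, red or turquoise look-alike of the part that bears jar5_mid alone.

How it is judged (in metres and radians):
On the way:
1. the lock pin is pushed fully home: through the cap and the shaft's cross-hole, its collar on the cap (z of pin_knob in the frame of cap_hole between 0.019 and 0.03 m and horizontal distance between pin_knob and cap_hole below 0.008 m and angle between pin_knob's own z axis and vertical below 0.2 rad), for 0.3 s.
At the end, for the whole second after the job is handed in: The pin is home (collar within 5 mm of the cap, upright in the bore), the tray level within 0.25 rad, and every jar present stands square on the tray's floor inside its walls (centre 20 to 48 mm above the inner floor, leaning under 0.15 rad against the tray), at rest (all of step 1 and angle between tray_floor's own z axis and vertical below 0.25 rad and x of jar1_mid in the frame of tray_floor between -0.09 and 0.09 m and y of jar1_mid in the frame of tray_floor between -0.11 and 0.11 m and z of jar1_mid in the frame of tray_floor between 0.02 and 0.048 m and angle between the z axis of each of jar1_mid, jar2_mid, jar3_mid, jar4_mid, jar5_mid, jar6_mid and the z axis of tray_floor, either way round below 0.15 rad and angle between each of jar1_mid, jar2_mid, jar3_mid, jar4_mid, jar5_mid, jar6_mid's own z axis and vertical below 0.4 rad and linear speed of each of jar1, jar2, jar3, jar4, jar5, jar6 below 0.02 m/s and x of jar2_mid in the frame of tray_floor between -0.09 and 0.09 m and y of jar2_mid in the frame of tray_floor between -0.11 and 0.11 m and z of jar2_mid in the frame of tray_floor between 0.02 and 0.048 m and x of jar3_mid in the frame of tray_floor between -0.09 and 0.09 m and y of jar3_mid in the frame of tray_floor between -0.11 and 0.11 m and z of jar3_mid in the frame of tray_floor between 0.02 and 0.048 m and x of jar4_mid in the frame of tray_floor between -0.09 and 0.09 m and y of jar4_mid in the frame of tray_floor between -0.11 and 0.11 m and z of jar4_mid in the frame of tray_floor between 0.02 and 0.048 m and x of jar5_mid in the frame of tray_floor between -0.09 and 0.09 m and y of jar5_mid in the frame of tray_floor between -0.11 and 0.11 m and z of jar5_mid in the frame of tray_floor between 0.02 and 0.048 m and x of jar6_mid in the frame of tray_floor between -0.09 and 0.09 m and y of jar6_mid in the frame of tray_floor between -0.11 and 0.11 m and z of jar6_mid in the frame of tray_floor between 0.02 and 0.048 m); the robot touches nothing.
It fails at once if a jar is set in the tray while the lock pin is not home (((x of jar1_mid in the frame of tray_floor between -0.09 and 0.09 m and y of jar1_mid in the frame of tray_floor between -0.11 and 0.11 m and z of jar1_mid in the frame of tray_floor between 0.02 and 0.052 m) or (x of jar2_mid in the frame of tray_floor between -0.09 and 0.09 m and y of jar2_mid in the frame of tray_floor between -0.11 and 0.11 m and z of jar2_mid in the frame of tray_floor between 0.02 and 0.052 m) or (x of jar3_mid in the frame of tray_floor between -0.09 and 0.09 m and y of jar3_mid in the frame of tray_floor between -0.11 and 0.11 m and z of jar3_mid in the frame of tray_floor between 0.02 and 0.052 m) or (x of jar4_mid in the frame of tray_floor between -0.09 and 0.09 m and y of jar4_mid in the frame of tray_floor between -0.11 and 0.11 m and z of jar4_mid in the frame of tray_floor between 0.02 and 0.052 m) or (x of jar5_mid in the frame of tray_floor between -0.09 and 0.09 m and y of jar5_mid in the frame of tray_floor between -0.11 and 0.11 m and z of jar5_mid in the frame of tray_floor between 0.02 and 0.052 m) or (x of jar6_mid in the frame of tray_floor between -0.09 and 0.09 m and y of jar6_mid in the frame of tray_floor between -0.11 and 0.11 m and z of jar6_mid in the frame of tray_floor between 0.02 and 0.052 m)) and z of pin_knob in the frame of cap_hole above 0.037 m).
It fails at once if a bystander is shoved aside by more than 30 mm (distance of any of reel_mid, flux_mid, screwdriver_grip, multimeter, cutters from where it was at the start of the episode above 0.03 m).
It fails at once if the solder reel or flux bottle is knocked over (angle between any of reel_mid, flux_mid's own z axis and vertical above 0.6 rad).
Of jar1, jar2, jar3, jar4, jar5, jar6 only 4 to 6 are there at a start; the rules pass over those that are not, and their reading is None.
At some moment in a run one of jar1, jar2, jar3, jar4, jar5, jar6 may be knocked a few centimetres aside while the robot is not near it.
It also fails if it takes over 210 s, if anything falls off the work surface, if the arm or the gripper's body presses on something with over 40 N, if the wrist force passes 120 N, or if a joint passes its speed limit or range.

## Working session

There is one attempt and no reset: what is moved stays moved. The work goes in short steps, Python scripts to look and compute and a tool call to move; the robot and the scene stay as the last step left them, time stands still between calls to the robot, and variables do not carry over. Pictures are saved under pics/ and viewed, and the job is handed in when it is done.

Besides the shell and the picture viewer there is one more tool, called after "Emit:" by a JSON object that holds its "op" and its "data", one argument or row to a line. play_rows: Moves the arm, as the interface text tells. Its arguments: {"type":"object","properties":{"moves":{"type":"array"},"force":{"type":"number"}},"required":["moves"]}

```bash
ls; mkdir -p pics; cat > h.py <<'E'
from station import sense, eyes, workorder, models, env
import numpy as np, cv2
def snap(name,fn):
    im=eyes.read_camera(name); cv2.imwrite('pics/'+fn,im); return im
def cam(name):
    p=eyes.camera_params(name); f=240/np.tan(np.radians(p['vertical_fov'])/2)
    return p,f,np.array(p['extrinsics'])
def ray(name,px):
    p,f,E=cam(name)
    d=np.array([(px[0]-p['cx'])/f,-(px[1]-p['cy'])/f,-1.0])
    R=E[:3,:3];t=E[:3,3]
    return -R.T@t, R.T@d
def atz(name,px,z):
    o,d=ray(name,px); s=(z-o[2])/d[2]; return o+s*d
def proj(name,P):
    p,f,E=cam(name); c=E[:3,:3]@np.array(P,float)+E[:3,3]
    return np.array([p['cx']+f*c[0]/-c[2], p['cy']-f*c[1]/-c[2]])
def tri(a,b):
    # side pixel a, top pixel b
    o1,d1=ray('side',a);o2,d2=ray('top',b)
    A=np.stack([d1,-d2],1); s=np.linalg.lstsq(A,o2-o1,rcond=None)[0]
    p1=o1+s[0]*d1;p2=o2+s[1]*d2
    return (p1+p2)/2,np.linalg.norm(p1-p2)
E
python3 - <<'E'
from h import *
for n in('side','top'):
    snap(n,n+'0.png'); print(eyes.camera_params(n)); o,d=ray(n,(320,240)); print(o,d)
print(sense(),env.tip_reach)
E
```

```text
pics
{'vertical_fov': 57.287428721949276, 'cx': 316.4624047592441, 'cy': 236.34012137391773, 'extrinsics': array([[-9.39159823e-01, -3.43475020e-01,  1.93356563e-03,
         4.23375348e+02],
       [ 2.05811260e-01, -5.58222677e-01,  8.03759397e-01,
        -2.12947945e+02],
       [-2.74991914e-01,  7.55256482e-01,  5.94951337e-01,
        -1.03615245e+03],
       [ 0.00000000e+00,  0.00000000e+00,  0.00000000e+00,
         1.00000000e+00]])}
[156.51065622 809.10733814 786.80057298] [ 0.26571637 -0.75337218 -0.6016306 ]
{'vertical_fov': 57.71310573970533, 'cx': 315.52456669606465, 'cy': 234.6468974314448, 'extrinsics': array([[ 2.97556580e-02, -9.99537931e-01,  6.20691264e-03,
        -8.26627099e+01],
       [ 9.87820217e-01,  3.03545036e-02,  1.52610033e-01,
        -4.89017551e+02],
       [-1.52727924e-01,  1.59030184e-03,  9.88266994e-01,
        -9.59775562e+02],
       [ 0.00000000e+00,  0.00000000e+00,  0.00000000e+00,
         1.00000000e+00]])}
[ 338.93657769  -66.25429615 1023.65657511] [ 0.14089264 -0.01223424 -0.9900789 ]
{'t': 0.1, 'q': array([-1.35756960e+00,  3.51184388e-01,  1.65234634e+00, -1.66438246e-05,
        1.13912457e+00, -8.46111527e-02]), 'qvel': array([-0.00064736, -0.00089299, -0.00178778,  0.00016581,  0.00163006,
       -0.0010862 ]), 'effort': array([ 5.99562281e-04, -5.06830537e+01, -2.91876644e+01, -9.68872018e-05,
        2.66061972e-03, -1.17830029e-05]), 'eef_pos': array([ 161.35295438, -525.49625942,  238.81637369]), 'tcp_rot': array([-5.29737144e-04,  9.88931395e-01,  1.48372551e-01, -4.16855863e-05]), 'ft_force': array([ 0.06892879,  0.32136798, -0.78521026]), 'torque': array([-0.02503148,  0.03416764,  0.04103087]), 'grip_width': 85.18233232847895} 8.0
```

View pics/side0.png

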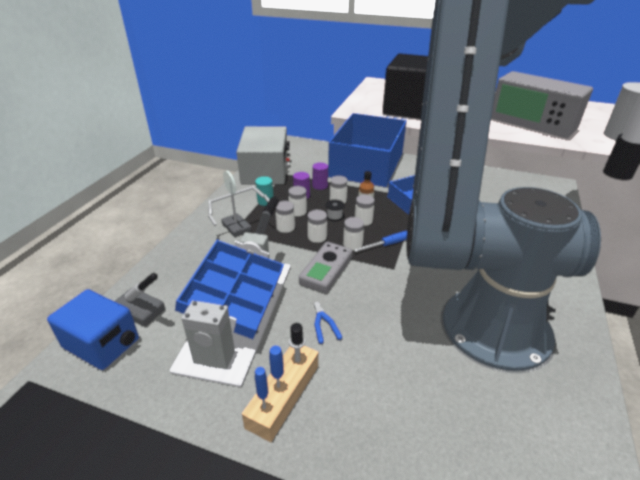

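View pics/top0.png

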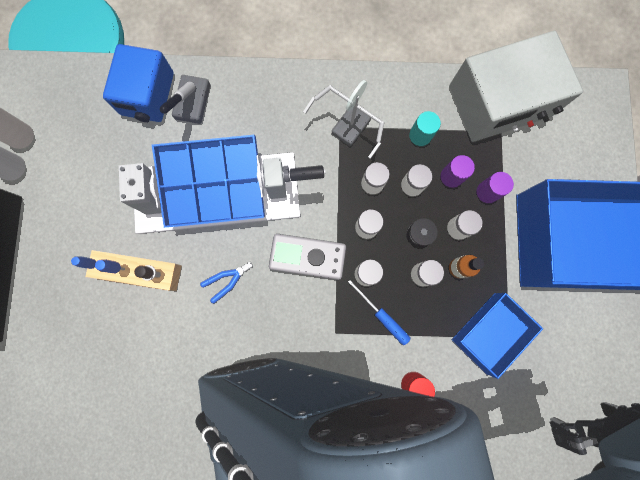

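```bash
python3 - <<'E'
from h import *
for q in ['stand','cap_hole','shaft_end','crank_grip','pin_knob','pin','toolblock','tray_floor','jar1_mid','reel_mid','flux_mid','helping_hands','multimeter','cutters','screwdriver_grip']:
  for c in('side','top'):
    r=models.pinpoint(q,c); print(q,c,[(np.round(x['pixel']).astype(int).tolist(),round(x['conf'],2)) for x in r][:9])
E
```

```text
stand side [([242, 310], 0.67)]
stand top [([217, 193], 0.93)]
cap_hole side [([202, 312], 0.81)]
cap_hole top [([129, 181], 0.82)]
shaft_end side []
shaft_end top [([306, 170], 0.73)]
crank_grip side [([271, 206], 0.54), ([238, 229], 0.3)]
crank_grip top [([308, 175], 0.65), ([426, 271], 0.61)]
pin_knob side [([297, 334], 0.74), ([368, 188], 0.36)]
pin_knob top [([142, 274], 0.86)]
pin side [([299, 373], 0.6)]
pin top [([167, 277], 0.78), ([367, 223], 0.34)]
toolblock side [([354, 236], 0.72), ([332, 210], 0.22)]
toolblock top [([369, 223], 0.66)]
tray_floor side []
tray_floor top [([305, 172], 0.75), ([209, 181], 0.69)]
jar1_mid side [([340, 190], 0.81)]
jar1_mid top [([464, 225], 0.91), ([469, 267], 0.31), ([426, 272], 0.24)]
reel_mid side [([336, 209], 0.75)]
reel_mid top [([422, 235], 0.8)]
flux_mid side [([367, 190], 0.81)]
flux_mid top [([467, 264], 0.88)]
helping_hands side [([239, 225], 0.84), ([352, 236], 0.41)]
helping_hands top [([350, 128], 0.76), ([470, 266], 0.75)]
multimeter side [([324, 272], 0.64)]
multimeter top [([304, 260], 0.71), ([415, 181], 0.4)]
cutters side [([320, 316], 0.7), ([234, 228], 0.28)]
cutters top [([237, 277], 0.67)]
screwdriver_grip side [([397, 241], 0.63)]
screwdriver_grip top [([389, 320], 0.61)]
```

```bash
python3 - <<'E'
from h import *
print({k:v for k,v in eyes.camera_params('side').items() if k not in('extrinsics',)})
def t(n,a,b): print(n,*[np.round(x,1) for x in tri(a,b)])
t('knob',(297,334),(142,274)); t('cap',(202,312),(129,181)); t('crank',(271,206),(308,175)); 
t('reel',(336,209),(422,235)); t('flux',(367,190),(467,264))
t('stand',(242,310),(217,193))
print('cap@151',atz('top',(129,181),151),atz('side',(202,312),151))
print('knob@125',atz('top',(142,274),125),atz('side',(297,334),125))
for p in [(376,178),(417,180),(370,224),(465,225),(369,272),(428,272)]: print('jar',np.round(atz('top',p,40)))
im=cv2.imread('pics/top0.png'); cv2.imwrite('pics/t0a.png',cv2.resize(im[110:310,50:350],(795,530),interpolation=cv2.INTER_CUBIC))
cv2.imwrite('pics/t0b.png',cv2.resize(im[120:320,330:530],(600,600),interpolation=cv2.INTER_CUBIC))
im=cv2.imread('pics/side0.png'); cv2.imwrite('pics/s0a.png',cv2.resize(im[200:440,160:350],(475,600),interpolation=cv2.INTER_CUBIC))
E
```

```text
{'vertical_fov': 57.287428721949276, 'cx': 316.4624047592441, 'cy': 236.34012137391773}
knob [385.9 285.  128.7] 2.0
cap [573.2 318.4 154.7] 0.7
crank [592.1 -48.5 176.3] 2.7
reel [ 499.9 -314.8   26.3] 0.1
flux [ 428.8 -406.6   60.2] 7.0
stand [584.8 168.5  11.8] 7.4
cap@151 [573.82087591 319.93675199 151.        ] [576.01798133 315.56370208 151.        ]
knob@125 [385.11478849 286.12686517 125.        ] [388.19106998 282.21023496 125.        ]
jar [ 629. -205.   40.]
jar [ 627. -301.   40.]
jar [ 520. -192.   40.]
jar [ 524. -411.   40.]
jar [ 409. -191.   40.]
jar [ 413. -324.   40.]
```

View pics/t0a.png

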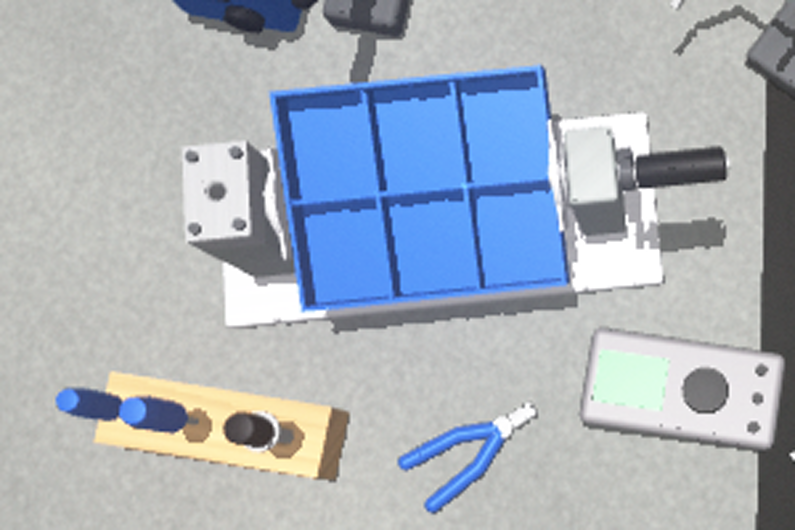

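View pics/s0a.png

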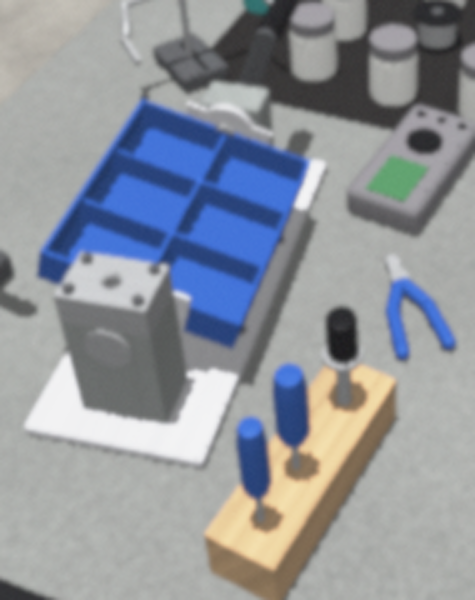

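View pics/t0b.png

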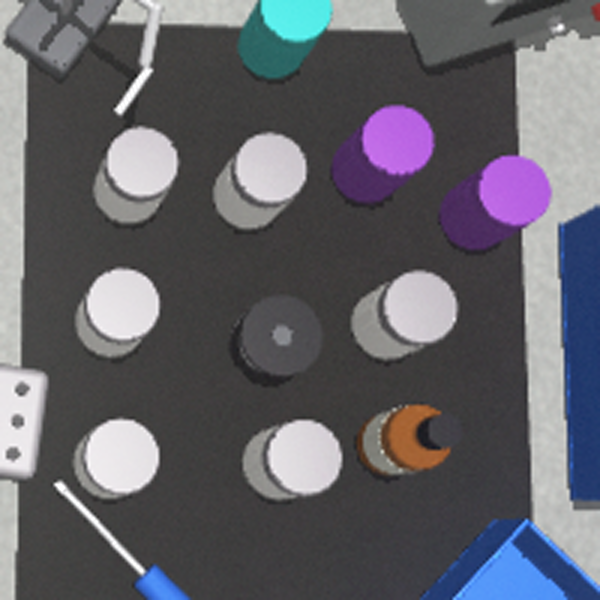

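```bash
python3 - <<'E'
from h import *
Z=lambda x,y:(50+x/2.65,110+y/2.65)
S=lambda x,y:(160+x*.4,200+y*.4)
print('plate',[np.round(atz('top',Z(*p),12),1) for p in [(227,326),(662,285),(648,113)]])
print('plate side',[np.round(atz('side',S(*p),12),1) for p in [(25,428),(205,464),(240,375),(325,165)]])
print('bore',tri(S(112,281),Z(216,190)),atz('top',Z(216,190),151),atz('side',S(112,281),151))
print('bolts',[np.round(atz('top',Z(*p),153),1) for p in [(193,156),(237,152),(193,230),(238,224)]])
print('bolts',[np.round(atz('side',S(*p),153),1) for p in [(87,258),(155,268),(69,289),(138,300)]])
print('knobtop@146',atz('top',Z(237,430),146),atz('side',S(342,313),146))
print('grip',[np.round(tri(a,b),1) for a,b in [((271,206),(308,175))]] if 0 else atz('top',Z(683,167),176))
print('toolblock corners', [np.round(atz('top',Z(*p),50),1) for p in [(112,373),(95,442),(318,478),(335,406)]])
E
```

```text
plate [array([486.2, 353.9,  12. ]), array([535. , -29.5,  12. ]), array([694.4, -11.1,  12. ])]
plate side [array([639.3, 377.3,  12. ]), array([481.5, 356.3,  12. ]), array([495.1, 265.4,  12. ]), array([535.6, -22.5,  12. ])]
bore (array([571.60091657, 314.3427026 , 150.67867533]), np.float64(2.0047319202487137)) [572.5032618  314.64151829 151.        ] [570.26499655 314.59242306 151.        ]
bolts [array([598.7, 334.2, 153. ]), array([603. , 300.3, 153. ]), array([539.7, 328.5, 153. ]), array([545.5, 294.3, 153. ])]
bolts [array([601.3, 301.2, 153. ]), array([544.4, 292.1, 153. ]), array([595.8, 335.1, 153. ]), array([539.5, 326.6, 153. ])]
knobtop@146 [387.34980033 283.34213111 146.        ] [389.45391021 278.76549083 146.        ]
grip [594.93041467 -48.21064375 176.        ]
toolblock corners [array([437.5, 431.4,  50. ]), array([379. , 439.4,  50. ]), array([354.7, 250.5,  50. ]), array([415.3, 241. ,  50. ])]
```

```bash
python3 - <<'E'
from h import *
Z=lambda x,y:(50+x/2.65,110+y/2.65)
S=lambda x,y:(160+x*.4,200+y*.4)
print('hole',atz('top',Z(287,440),50),atz('side',S(347,402),50))
im=cv2.imread('pics/top0.png'); cv2.imwrite('pics/t0c.png',cv2.resize(im[245:300,60:190],(780,330),interpolation=cv2.INTER_CUBIC))
im=cv2.imread('pics/side0.png'); cv2.imwrite('pics/s0c.png',cv2.resize(im[310:400,270:330],(400,600),interpolation=cv2.INTER_CUBIC))
E
```

```text
hole [385.54625267 278.9705684   50.        ] [384.3909659  286.68113298  50.        ]
```

View pics/t0c.png

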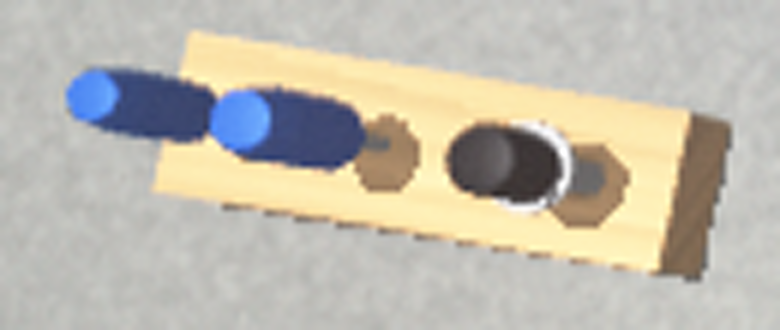

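View pics/s0c.png

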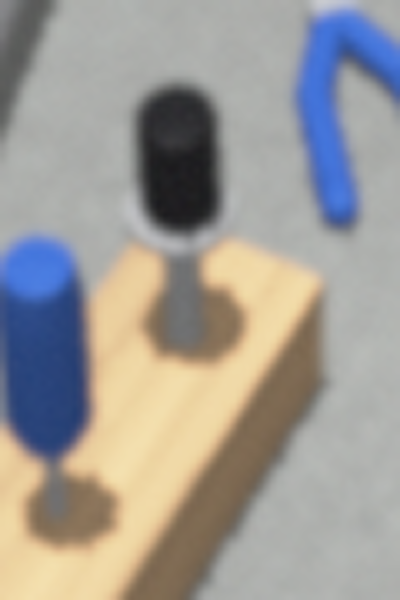

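Emit:
{"op": "play_rows", "data": {
  "moves": [1,120,200,60,0,0,0.6,1,120,200,60,0,0,0.6,1,120,200,60,0,0,0.6,1,120,200,60,0,0,0.6,1,120,200,60,0,0,0.6],
  "force": 40
}}

```text
t: 2.02
eef_pos: [265.6, -351.1, 291.7]
tcp_rot: [0.0, 0.9, 0.437, 0.0]
ft_force: [0.5, -1.1, 0.5]
grip_width: 85.1
```

```bash
python3 - <<'E'
from h import *
a=(296.7,328.3);b=(140.3,272)
print(tri(a,b),atz('top',b,146),atz('side',a,146))
b=(60+583/6,245+183/6);a=(270+193/6.667,310+320/6.667)
print(tri(a,b),atz('top',b,50),atz('side',a,50))
E
```

```text
(array([388.06982929, 283.09138089, 142.3308819 ]), np.float64(0.13511899305911332)) [387.93037833 281.65710411 146.        ] [386.68347846 286.07814446 146.        ]
(array([386.45021333, 281.07128658,  51.33465213]), np.float64(0.29963903701709144)) [386.66085061 281.59047647  50.        ] [386.71680526 280.0918207   50.        ]
```

Emit:
{"op": "play_rows", "data": {
  "moves": [1,60,200,0,0,0,0.55,1,60,200,0,0,0,0.55,1,60,200,0,0,0,0.55,1,60,200,0,0,0,0.55,1,60,200,0,0,0,0.55]
}}

```text
t: 2.43
eef_pos: [325.0, -151.4, 291.4]
tcp_rot: [0.0, 0.747, 0.665, 0.0]
ft_force: [2.5, -0.8, -0.1]
grip_width: 85.5
```

Emit:
{"op": "play_rows", "data": {
  "moves": [1,45,200,0,0,0,0,1,45,200,0,0,0,0,1,45,200,0,0,0,0,1,45,200,0,0,0,0,1,45,200,0,0,0,0]
}}

```text
t: 2.85
eef_pos: [370.0, 49.2, 291.6]
tcp_rot: [0.0, 0.749, 0.662, 0.0]
ft_force: [0.9, -1.1, 0.1]
grip_width: 85.2
```

Emit:
{"op": "play_rows", "data": {
  "moves": [1,17,200,-60,0,0,0,1,17,200,-60,0,0,0,1,17,233.3,-90,0,0,0,1,17,233.3,-90,0,0,0,1,17,233.3,-90,0,0,0]
}}

```text
t: 3.27
eef_pos: [384.1, 243.1, 217.4]
tcp_rot: [0.0, 0.749, 0.662, 0.0]
ft_force: [2.0, 0.8, 0.7]
grip_width: 85.4
```

Emit:
{"op": "play_rows", "data": {
  "moves": [1,0,0,0,0,0,0,1,17,0,0,0,0,0]
}}

```text
t: 3.43
eef_pos: [399.2, 242.5, 216.8]
tcp_rot: [-0.001, 0.748, 0.664, -0.002]
ft_force: [0.9, -0.5, 0.3]
grip_width: 85.4
```

Emit:
{"op": "play_rows", "data": {
  "moves": [1,-13,40,-20,0,0,0,1,-13,40,-20,0,0,0,1,-13,40,-20,0,0,0]
}}

```text
t: 3.68
eef_pos: [387.8, 281.5, 197.2]
tcp_rot: [-0.0, 0.749, 0.663, -0.001]
ft_force: [0.0, 0.2, -0.3]
grip_width: 85.4
```

```bash
python3 - <<'E'
from h import *
print(sense()['eef_pos'],sense()['tcp_rot'])
a=snap('top','t1.png');b=snap('side','s1.png')
cv2.imwrite('pics/m1.png',np.hstack([cv2.resize(a[200:320,60:260],(500,300)),cv2.resize(b[240:420,200:320],(280,420))[:300]]) )
print(proj('top',sense()['eef_pos']),proj('side',sense()['eef_pos']))
E
```

```text
[387.80006312 281.54169342 197.22738088] [-2.01198054e-04  7.48657335e-01  6.62956578e-01 -8.53967569e-04]
[130.04585107 269.80533644] [296.17624917 306.70892634]
```

View pics/m1.png

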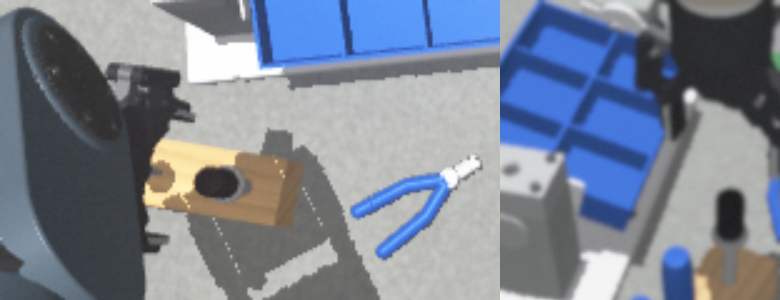

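View pics/s1.png

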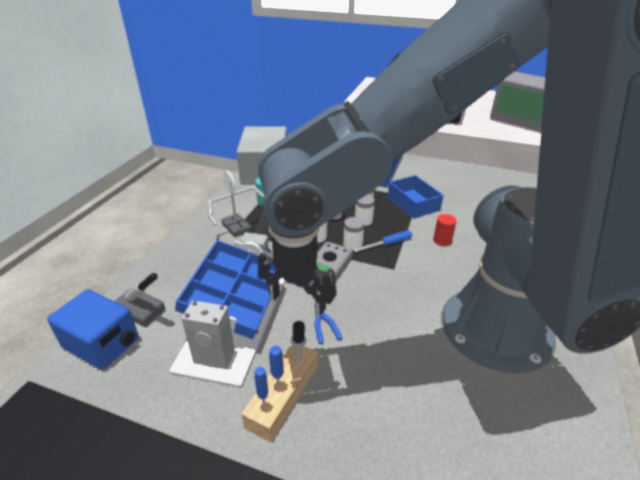

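Emit:
{"op": "play_rows", "data": {
  "moves": [1,0,1,-40,0,0,0,1,0,1,-80,0,0,0,1,0,1,-80,0,0,0,0,0,1,-80,0,0,0,0,0,1,-80,0,0,0]
}}

```text
t: 4.2
eef_pos: [389.6, 282.1, 120.1]
tcp_rot: [0.0, 0.749, 0.662, 0.001]
ft_force: [0.2, 0.2, 1.4]
grip_width: 63.8
```

Emit:
{"op": "play_rows", "data": {
  "moves": [0,0,0,0,0,0,0,0,0,0,0,0,0,0,0,0,0,0,0,0,0,0,0,0,0,0,0,0,0,0,0,0,0,0,0]
}}

```text
t: 4.62
eef_pos: [389.3, 282.4, 119.4]
tcp_rot: [0.0, 0.749, 0.662, 0.001]
ft_force: [0.5, -1.1, 8.3]
grip_width: 23.7
```

Emit:
{"op": "play_rows", "data": {
  "moves": [0,0,0,0,0,0,0,0,0,0,30,0,0,0,0,0,0,70,0,0,0,0,0,0,110,0,0,0,0,0,0,150,0,0,0]
}}

```text
t: 5.03
eef_pos: [387.9, 281.7, 270.2]
tcp_rot: [-0.0, 0.749, 0.662, -0.0]
ft_force: [0.2, 0.9, -2.0]
grip_width: 24.0
```

Emit:
{"op": "play_rows", "data": {
  "moves": [0,0,0,25,0,0,0,0,30,5,25,0,0,0,0,70,12,25,0,0,0,0,100,18,25,0,0,0,0,100,18,25,0,0,0]
}}

```text
t: 5.45
eef_pos: [492.2, 300.2, 292.7]
tcp_rot: [0.0, 0.75, 0.662, 0.001]
ft_force: [0.3, 1.1, -1.6]
grip_width: 24.6
```

```bash
python3 - <<'E'
from h import *
s=sense();print(s['eef_pos'],s['ft_force'],s['grip_width'])
a=snap('top','t2.png');b=snap('side','s2.png')
cv2.imwrite('pics/m2.png',cv2.resize(b[200:400,160:340],(540,600),interpolation=cv2.INTER_CUBIC))
E
```

```text
[492.22490044 300.17606836 292.70743024] [ 0.319158    1.13599837 -1.60061026] 24.599831829899795
```

View pics/m2.png

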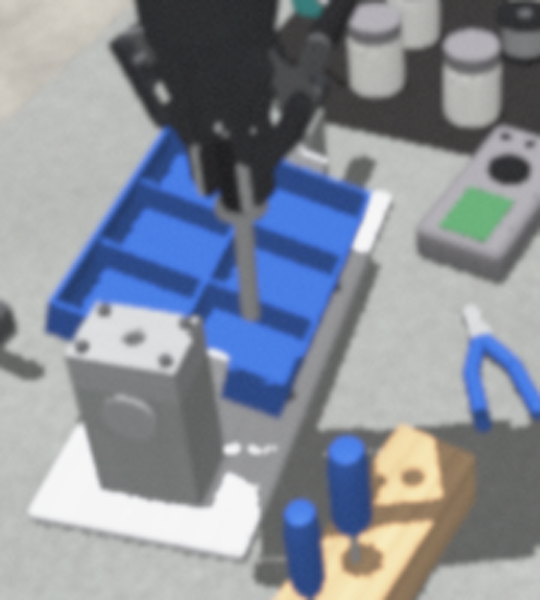

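View pics/t2.png

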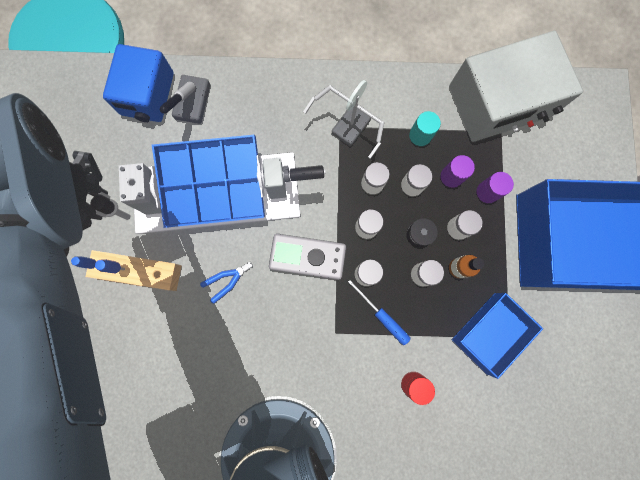

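```bash
python3 - <<'E'
from h import *
p=sense()['eef_pos']
print(proj('side',p-[0,0,109]),proj('top',p-[0,0,109]),proj('side',p-[0,0,15]))
im=cv2.imread('pics/top'+'0.png' if 0 else 'pics/t2.png'); cv2.imwrite('pics/m2t.png',cv2.resize(im[140:230,70:170],(660,594),interpolation=cv2.INTER_CUBIC))
E
```

```text
[243.74320001 305.89505376] [128.21978351 218.9028899 ] [238.62495933 268.27165833]
```

View pics/m2t.png

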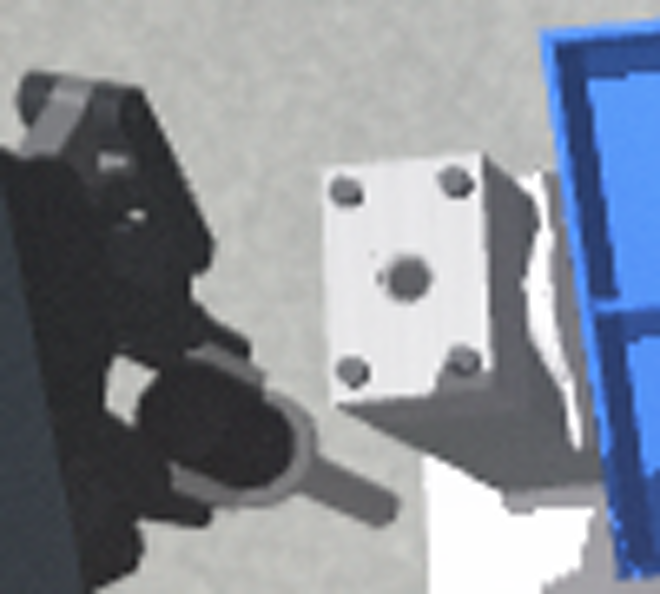

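Emit:
{"op": "play_rows", "data": {
  "moves": [0,39,7,0,0,0,0,0,78.5,14,0,0,0,0,0,78.5,14,-24,0,0,0,0,78.5,14,-24,0,0,0]
}}

```text
t: 5.88
eef_pos: [566.2, 313.4, 265.4]
tcp_rot: [-0.001, 0.749, 0.662, -0.003]
ft_force: [-1.7, -0.5, -3.3]
grip_width: 24.0
```

```bash
python3 - <<'E'
from h import *
s=sense();p=s['eef_pos'];print(p,s['ft_force'],s['grip_width'])
a=snap('top','t3.png');b=snap('side','s3.png')
cv2.imwrite('pics/m3.png',np.hstack([cv2.resize(b[280:340,175:235],(400,400),interpolation=cv2.INTER_CUBIC),cv2.resize(a[150:210,95:155],(400,400),interpolation=cv2.INTER_CUBIC)]))
print(proj('side',p-[0,0,109]),proj('top',p-[0,0,109]))
E
```

```text
[566.16429671 313.44349292 265.3757535 ] [-1.69282563 -0.47764947 -3.32082088] 23.982997687648947
[206.52143132 310.6061037 ] [130.72231179 184.0020797 ]
```

View pics/m3.png

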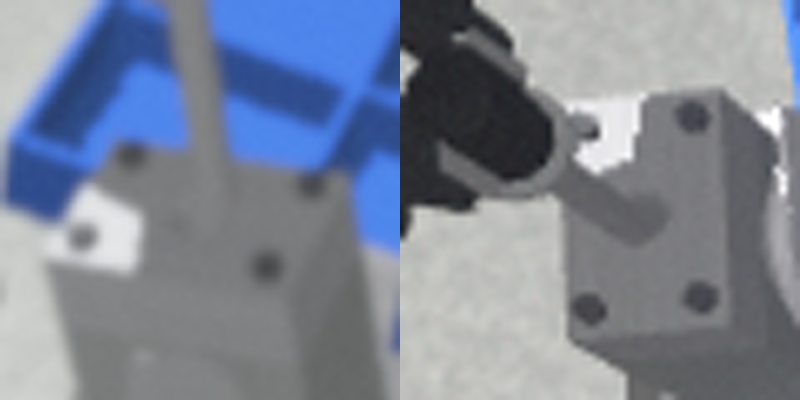

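Emit:
{"op": "play_rows", "data": {
  "moves": [0,0,0,0,0,0,0,0,0,0,0,0,0,0]
}}

```text
t: 6.15
eef_pos: [566.3, 314.2, 270.7]
tcp_rot: [0.0, 0.749, 0.663, 0.001]
ft_force: [-0.3, -0.1, -1.7]
grip_width: 24.2
```

```bash
python3 - <<'E'
from h import *
s=sense();p=s['eef_pos'];print(p,s['ft_force'],s['grip_width'])
a=snap('top','t4.png');b=snap('side','s4.png')
cv2.imwrite('pics/m4.png',np.hstack([cv2.resize(b[280:340,175:235],(400,400),interpolation=cv2.INTER_CUBIC),cv2.resize(a[150:210,95:155],(400,400),interpolation=cv2.INTER_CUBIC)]))
print(proj('side',p-[0,0,109]),proj('top',p-[0,0,109]))
E
```

```text
[566.29990808 314.15858238 270.66099312] [-0.30582092 -0.14314767 -1.70894331] 24.15723640744072
[205.86864113 308.93727756] [129.30368297 183.23161329]
```

View pics/m4.png

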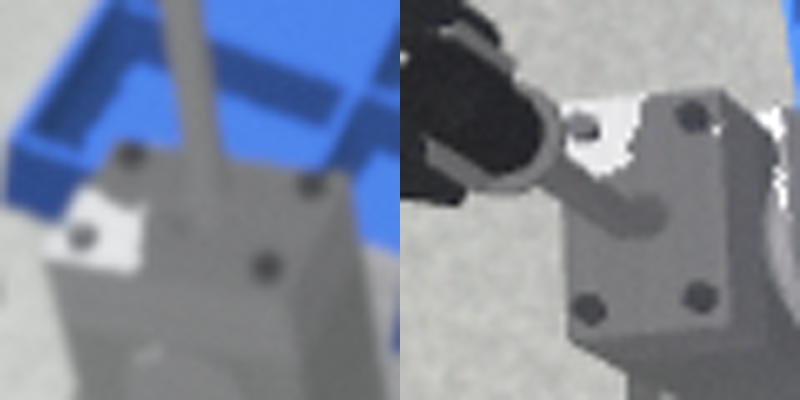

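Emit:
{"op": "play_rows", "data": {
  "moves": [0,5,0,0,0,0,0,0,5,0,-4,0,0,0,0,5,0,-8,0,0,0,0,5,0,-12,0,0,0]
}}

```text
t: 6.58
eef_pos: [571.9, 313.9, 256.4]
tcp_rot: [-0.0, 0.749, 0.662, -0.0]
ft_force: [0.2, 0.1, -1.3]
grip_width: 23.8
```

```bash
python3 - <<'E'
from h import *
s=sense();p=s['eef_pos'];print(p,s['ft_force'],s['grip_width'])
a=snap('top','t5.png');b=snap('side','s5.png')
cv2.imwrite('pics/m5.png',np.hstack([cv2.resize(b[280:340,175:235],(400,400),interpolation=cv2.INTER_CUBIC),cv2.resize(a[150:210,95:155],(400,400),interpolation=cv2.INTER_CUBIC)]))
print(proj('side',p-[0,0,109]),proj('top',p-[0,0,109]))
E
```

```text
[571.88100868 313.8991121  256.36461669] [ 0.19828261  0.1253398  -1.25150341] 23.8082514914299
[204.55167121 313.23986903] [132.56289637 182.47995559]
```

View pics/m5.png

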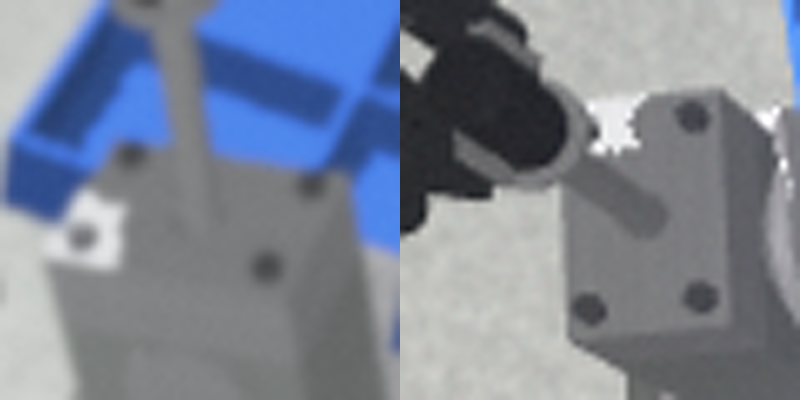

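Emit:
{"op": "play_rows", "data": {
  "moves": [0,0,0,-5,0,0,0,0,0,0,-10,0,0,0,0,0,0,-15,0,0,0]
}}

```text
t: 6.93
eef_pos: [571.9, 314.0, 241.5]
tcp_rot: [-0.0, 0.749, 0.662, 0.0]
ft_force: [-0.1, 0.4, -1.0]
grip_width: 24.1
```

Emit:
{"op": "play_rows", "data": {
  "moves": [0,0,0,-4,0,0,0,0,0,0,-8,0,0,0,0,0,0,-10,0,0,0,0,0,0,-10,0,0,0]
}}

```text
t: 7.27
eef_pos: [572.0, 314.1, 231.5]
tcp_rot: [-0.0, 0.749, 0.662, -0.0]
ft_force: [1.4, 3.0, -2.1]
grip_width: 23.9
```

Emit:
{"op": "play_rows", "data": {
  "moves": [0.7,0,0,0,0,0,0,0.7,0,0,0,0,0,0,0.7,0,0,0,0,0,0,0.7,0,0,40,0,0,0,0.7,0,0,80,0,0,0]
}}

```text
t: 7.68
eef_pos: [571.1, 313.5, 311.2]
tcp_rot: [-0.001, 0.749, 0.662, -0.002]
ft_force: [0.4, 0.2, 0.9]
grip_width: 59.5
```

```bash
python3 - <<'E'
from h import *
s=sense();p=s['eef_pos'];print(p,s['ft_force'],s['grip_width'])
a=snap('top','t6.png');b=snap('side','s6.png')
cv2.imwrite('pics/m6.png',np.hstack([cv2.resize(b[230:350,165:285],(400,400),interpolation=cv2.INTER_CUBIC),cv2.resize(a[130:210,95:175],(400,400),interpolation=cv2.INTER_CUBIC)]))
for q in('pin_knob',):
  for c in('side','top'): print(models.pinpoint(q,c))
print([proj(c,[571.5,314.3,235]) for c in('side','top')])
E
```

```text
[571.0720523  313.46229525 311.23949919] [0.41081194 0.15637148 0.86668614] 59.49721001116501
[{'pixel': [200.5, 278.4], 'conf': 0.88}, {'pixel': [331.0, 209.8], 'conf': 0.75}, {'pixel': [339.1, 188.2], 'conf': 0.69}, {'pixel': [205.6, 325.3], 'conf': 0.38}]
[{'pixel': [114.0, 172.2], 'conf': 0.63}, {'pixel': [366.2, 274.6], 'conf': 0.35}]
[array([197.55598204, 280.43060384]), array([113.16123402, 169.96959577])]
```

View pics/m6.png

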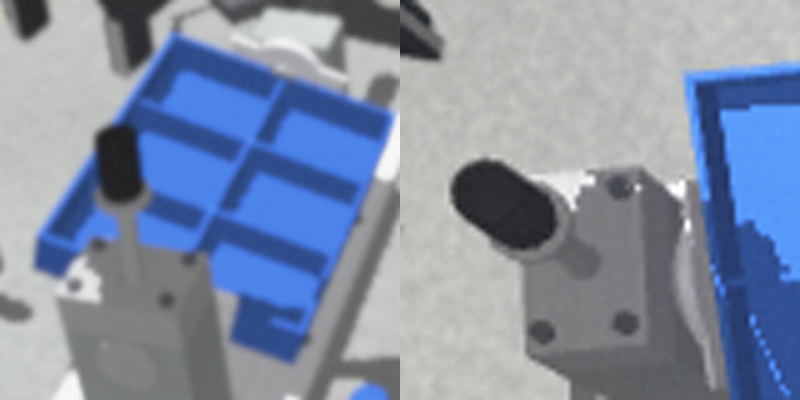

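```bash
cat > crank.py <<'E'
from h import *
yaw=.13; A=np.array([571.5,314.3,100.]); u=np.array([np.sin(yaw),-np.cos(yaw),0]); X=np.array([np.cos(yaw),np.sin(yaw),0])
def solve(cam_,px):
    o,d=ray(cam_,px); from scipy.optimize import least_squares
    f=lambda v:(A+u*v[0]+80*(-np.sin(v[1])*X+np.array([0,0,np.cos(v[1])]))-(o+d*v[2]))
    r=least_squares(f,[360,.3,900],x_scale=[10,.1,10]); P=A+u*r.x[0]+80*(-np.sin(r.x[1])*X+np.array([0,0,np.cos(r.x[1])]))
    return r.x[:2],P,r.cost
E
python3 - <<'E'
from crank import *
for c in('side','top'):
  for q in('crank_grip',):print(c,[(x['pixel'],x['conf']) for x in models.pinpoint(q,c)],[(x['rect'],x['conf']) for x in models.silhouettes(q,c)])
Z=lambda x,y:(50+x/2.65,110+y/2.65)
for p in [Z(683,166),(308,175)]: print(np.round(p),solve('top',p))
print(solve('side',(271,206)))
im=cv2.imread('pics/t6.png'); cv2.imwrite('pics/m6t.png',cv2.resize(im[130:230,240:340],(600,600),interpolation=cv2.INTER_CUBIC))
im=cv2.imread('pics/s6.png'); cv2.imwrite('pics/m6s.png',cv2.resize(im[170:270,220:320],(600,600),interpolation=cv2.INTER_CUBIC))
E
```

```text
side [([270.6, 207.5], 0.82)] [([256.6, 198.8, 280.4, 237.2], 0.75)]
top [([306.4, 175.5], 0.74)] [([281.9, 164.7, 326.7, 184.2], 0.94)]
[308. 173.] (array([3.62555190e+02, 2.93619725e-01]), array([595.54138904, -48.1973962 , 176.57620253]), np.float64(2.1943712246096677e-24))
[308 175] (array([3.62633379e+02, 3.52781727e-01]), array([591.10213843, -48.85662678, 175.07321853]), np.float64(8.507076001903391e-27))
(array([3.63252971e+02, 3.17507468e-01]), array([593.82477048, -49.12554209, 176.00132288]), np.float64(1.3757734187054446e-26))
```

View pics/m6t.png

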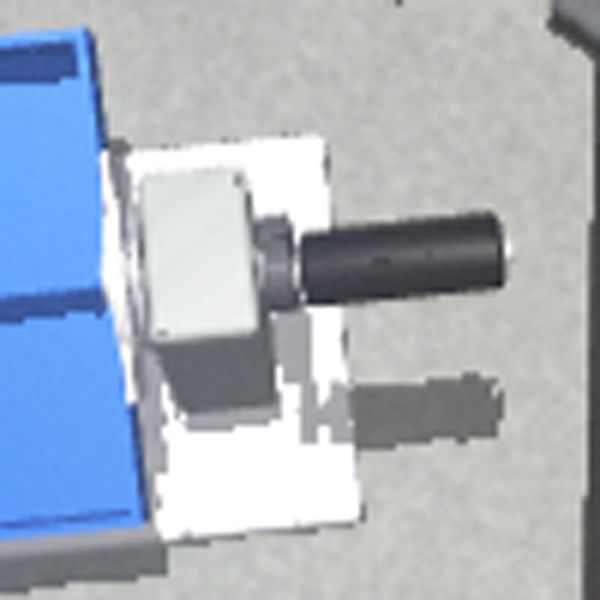

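View pics/m6s.png

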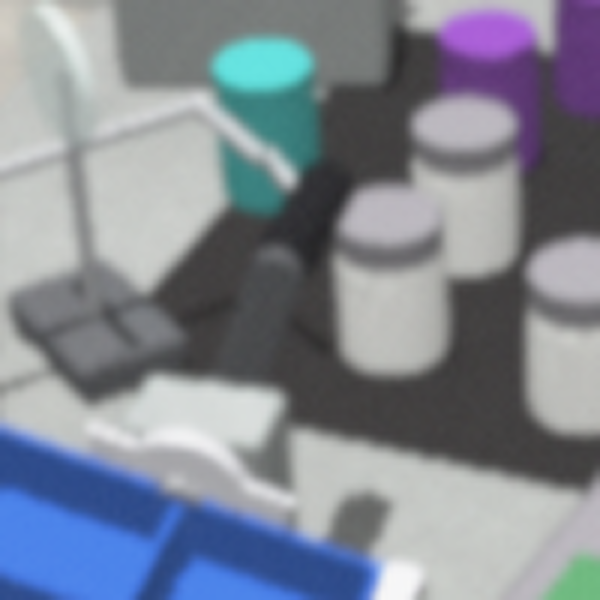

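```bash
python3 - <<'E'
from crank import *
from scipy.optimize import least_squares
Z=lambda x,y:(50+x/2.65,110+y/2.65)
px=[Z(273,92),Z(543,67),Z(303,308),Z(568,283)]
loc=[(90,110),(90,-110),(-90,110),(-90,-110)]
def pts(v):
    t,phi,yw,dx=v; uu=np.array([np.sin(yw),-np.cos(yw),0]);XX=np.array([np.cos(yw),np.sin(yw),0])
    xt=XX*np.cos(phi)+np.array([0,0,np.sin(phi)]); zt=-XX*np.sin(phi)+np.array([0,0,np.cos(phi)])
    return [A+XX*dx+uu*t+x*xt-y*uu+4*zt for x,y in loc]
f=lambda v:np.concatenate([proj('top',P)-p for P,p in zip(pts(v),px)]+[[(v[3])/3,(v[2]-.13)/.01]])
r=least_squares(f,[142,.4,.13,0],x_scale=[10,.1,.1,3]);print(r.x,r.cost,np.round(r.fun,1))
E
```

```text
[1.49054378e+02 2.63965605e-01 1.31406524e-01 1.42080008e+00] 1.3698248345764112 [-0.1 -0.5  0.3 -0.8 -0.1  1.1 -0.   0.6  0.5  0.1]
```

Emit:
{"op": "play_rows", "data": {
  "moves": [1,23.5,-200,0,0,0,0.255,1,23.5,-200,0,0,0,0.255,1,23.5,-200,0,0,0,0.255,1,23.5,-200,0,0,0,0.255,1,23.5,-200,0,0,0,0.255]
}}

```text
t: 8.5
eef_pos: [595.1, 111.6, 311.2]
tcp_rot: [-0.0, 0.659, 0.752, -0.001]
ft_force: [0.4, -0.3, 0.6]
grip_width: 85.6
```

Emit:
{"op": "play_rows", "data": {
  "moves": [1,0,-162,-50,0,0,0,1,0,-162,-80,0,0,0,1,0,-162,-80,0,0,0,1,0,-162,-80,0,0,0,1,0,-162,-80,0,0,0]
}}

```text
t: 8.92
eef_pos: [593.8, -51.9, 228.4]
tcp_rot: [-0.002, 0.66, 0.751, -0.002]
ft_force: [0.5, 0.8, -0.6]
grip_width: 85.5
```

```bash
python3 - <<'E'
from h import *
s=sense();p=s['eef_pos'];print(p,s['tcp_rot'],s['ft_force'],s['grip_width'])
E
```

```text
[593.81564633 -51.87522431 228.38099703] [-0.00185975  0.65993165  0.75132149 -0.00166881] [ 0.51739345  0.7501863  -0.59509088] 85.54070430756298
```

Emit:
{"op": "play_rows", "data": {
  "moves": [1,0,1,-40,0,0,0,1,0,1,-63,0,0,0,1,0,1,-63,0,0,0,0,0,1,-63,0,0,0,0,0,1,-63,0,0,0],
  "force": 30
}}

```text
t: 9.33
eef_pos: [596.3, -46.8, 170.6]
tcp_rot: [0.001, 0.659, 0.752, 0.0]
ft_force: [0.4, -0.1, 0.5]
grip_width: 64.3
```

Emit:
{"op": "play_rows", "data": {
  "moves": [0,0,0,0,0,0,0,0,0,0,0,0,0,0,0,0,0,0,0,0,0,0,0,0,0,0,0,0,0,0,0,0,0,0,0]
}}

```text
t: 9.75
eef_pos: [595.8, -47.0, 170.3]
tcp_rot: [0.001, 0.659, 0.752, 0.0]
ft_force: [-2.7, 0.6, 6.4]
grip_width: 25.0
```

```bash
python3 - <<'E'
from h import *
s=sense();p=s['eef_pos'];print(p,s['ft_force'],s['grip_width'])
a=snap('top','t7.png');b=snap('side','s7.png')
cv2.imwrite('pics/m7.png',np.hstack([cv2.resize(b[170:300,165:295],(400,400),interpolation=cv2.INTER_CUBIC),cv2.resize(a[130:230,240:340],(400,400),interpolation=cv2.INTER_CUBIC)]))
E
```

```text
[595.82671366 -46.95096897 170.26097099] [-2.69077733  0.59995476  6.41611183] 24.966837109632987
```

View pics/m7.png

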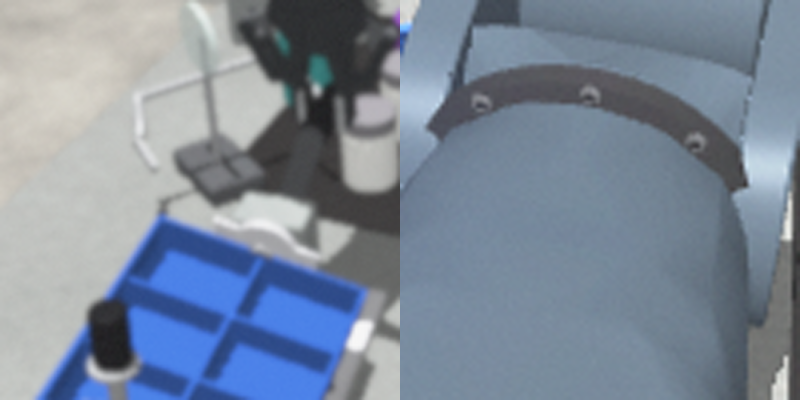

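Emit:
{"op": "play_rows", "data": {
  "moves": [0,4,0.5,1,0,0,0,0,7.7,1,2,0,0,0,0,9.7,1.2,2.4,0,0,0,0,11.6,1.5,2.7,0,0,0,0,11.6,1.5,2.7,0,0,0]
}}

```text
t: 10.27
eef_pos: [607.5, -45.4, 173.3]
tcp_rot: [0.001, 0.659, 0.752, 0.0]
ft_force: [-2.5, 1.6, 9.2]
grip_width: 25.1
```

```bash
cat > look.py <<'E'
import sys
from h import *
n=sys.argv[1]
s=sense();p=s['eef_pos'];print(p,s['ft_force'],s['grip_width'])
b=snap('side','s%s.png'%n)
print([(x['pixel'],x['conf']) for x in models.pinpoint('pin_knob','side')][:2])
cv2.imwrite('pics/m%s.png'%n,cv2.resize(b[170:360,165:325],(500,594),interpolation=cv2.INTER_CUBIC))
E
python3 look.py 8
```

```text
[607.54521272 -45.39008702 173.28385115] [-2.53763784  1.62557902  9.22839119] 25.064035494898402
[([198.0, 285.9], 0.95), ([323.1, 273.3], 0.71)]
```

View pics/m8.png

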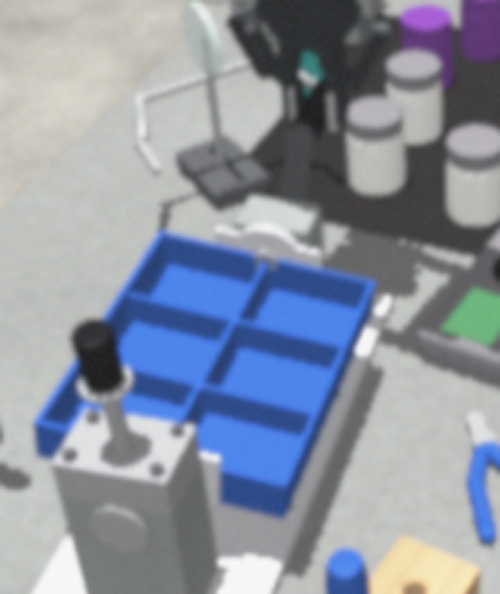

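```bash
python3 - <<'E'
from h import *
a=cv2.imread('pics/s6.png');b=cv2.imread('pics/s8.png')
c=[cv2.resize(i[260:330,170:240],(400,400),interpolation=cv2.INTER_CUBIC) for i in(a,b)]
cv2.imwrite('pics/c.png',np.hstack(c))
for z in(210,200): print(z,proj('side',[571.5,314.3,z]),proj('side',[571.5,314.3,z+46]))
E
```

```text
210 [199.65870442 290.26626177] [195.72954372 271.88728742]
200 [200.47886692 294.10263974] [196.60630702 275.98842032]
```

View pics/c.png

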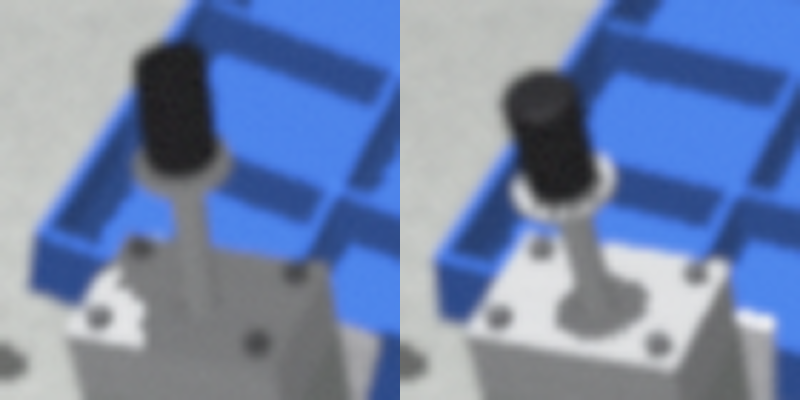

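Emit:
{"op": "play_rows", "data": {
  "moves": [0,2.3,0.3,0.4,0,0,0,0,2.3,0.3,0.4,0,0,0]
}}

```text
t: 10.53
eef_pos: [609.8, -45.1, 173.6]
tcp_rot: [0.0, 0.659, 0.752, 0.0]
ft_force: [-2.2, 1.1, 9.4]
grip_width: 24.9
```

```bash
python3 look.py 9
```

```text
[609.75698377 -45.07142851 173.62173209] [-2.16944161  1.09224426  9.35012835] 24.869375720188465
[([365.2, 206.2], 0.67), ([199.5, 284.1], 0.56)]
```

Emit:
{"op": "play_rows", "data": {
  "moves": [0,2,0.3,0.3,0,0,0,0,4,0.5,0.4,0,0,0,0,4,0.5,0.4,0,0,0]
}}

```text
t: 10.88
eef_pos: [613.9, -44.5, 174.2]
tcp_rot: [0.001, 0.659, 0.752, 0.001]
ft_force: [-2.7, 2.2, 8.8]
grip_width: 24.7
```

```bash
python3 look.py 10;python3 - <<'E'
from h import *
b=[cv2.imread('pics/s%d.png'%i) for i in (8,9,10)]
cv2.imwrite('pics/c2.png',np.hstack([cv2.resize(i[260:330,170:215],(260,404),interpolation=cv2.INTER_CUBIC) for i in b]))
E
```

```text
[613.9176218  -44.52373229 174.16239844] [-2.73058026  2.20539507  8.77512109] 24.730585766497818
[([199.1, 286.8], 0.86)]
```

View pics/c2.png

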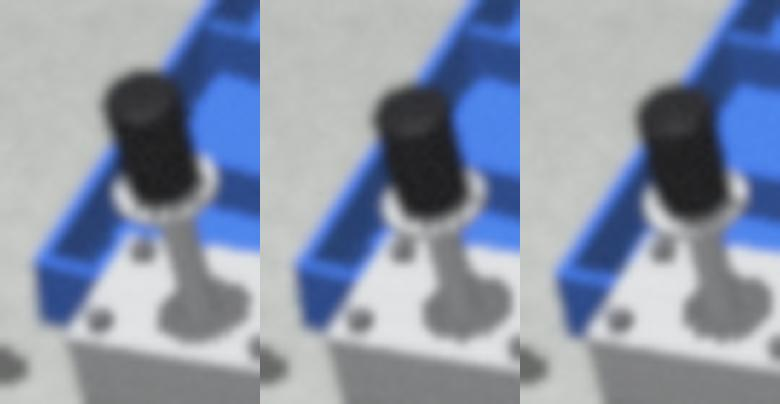

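Emit:
{"op": "play_rows", "data": {
  "moves": [0,2,0.3,0.1,0,0,0,0,4,0.5,0.1,0,0,0,0,4,0.5,0.1,0,0,0]
}}

```text
t: 11.23
eef_pos: [618.1, -44.0, 174.4]
tcp_rot: [0.001, 0.659, 0.752, 0.001]
ft_force: [-3.0, 2.7, 9.2]
grip_width: 24.9
```

```bash
python3 look.py 11
```

```text
[618.07922309 -43.95662032 174.43135786] [-3.00029529  2.68770708  9.24820595] 24.941971247389265
[([201.5, 291.0], 0.78)]
```

View pics/m11.png

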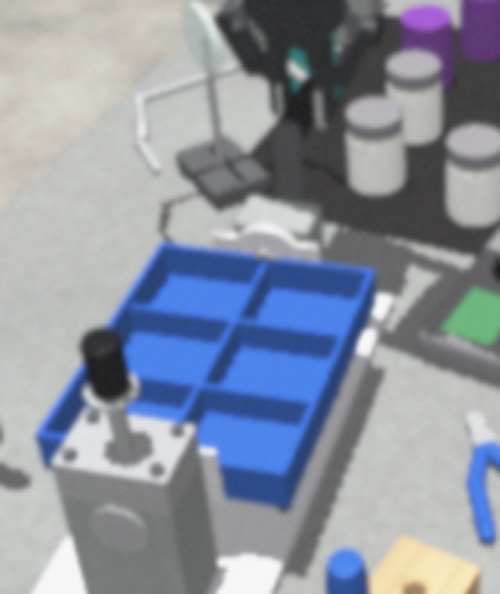

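Emit:
{"op": "play_rows", "data": {
  "moves": [0,2,0.3,0,0,0,0,0,3,0.4,0,0,0,0,0,3,0.4,0,0,0,0]
}}

```text
t: 11.58
eef_pos: [621.1, -43.5, 174.5]
tcp_rot: [0.001, 0.659, 0.752, 0.001]
ft_force: [-2.3, 2.7, 9.6]
grip_width: 25.1
```

```bash
python3 look.py 12;python3 - <<'E'
from h import *
b=[cv2.imread('pics/s%d.png'%i) for i in (10,11,12)]
cv2.imwrite('pics/c2.png',np.hstack([cv2.resize(i[260:330,170:215],(260,404),interpolation=cv2.INTER_CUBIC) for i in b]))
E
```

```text
[621.05115628 -43.54622181 174.48331256] [-2.25409062  2.67019209  9.55272146] 25.059061095932467
[([200.4, 287.2], 0.87)]
```

View pics/c2.png

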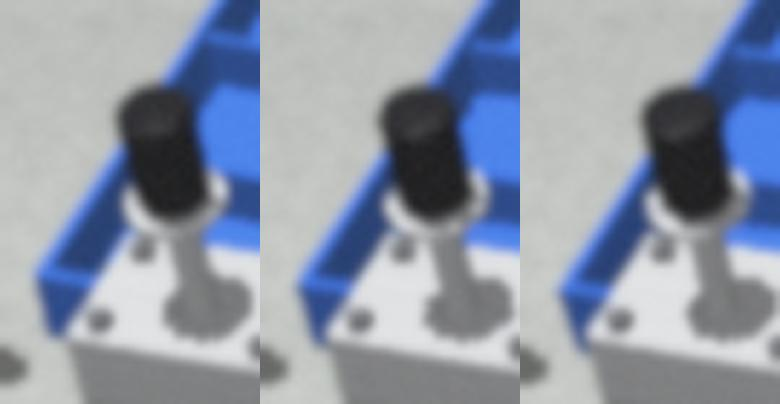

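Emit:
{"op": "play_rows", "data": {
  "moves": [0,2,0.3,-0.1,0,0,0,0,3,0.4,-0.2,0,0,0,0,3,0.4,-0.2,0,0,0]
}}

```text
t: 11.93
eef_pos: [624.2, -43.1, 174.4]
tcp_rot: [0.001, 0.659, 0.752, 0.001]
ft_force: [-2.9, 2.3, 10.0]
grip_width: 25.0
```

```bash
python3 look.py 13; python3 -c "
from h import *
print([(x['pixel'],x['conf']) for x in models.pinpoint('tray_floor','side')])"
```

```text
[624.21041223 -43.14350852 174.43885173] [-2.90357834  2.30903519  9.96338098] 24.96342186219034
[([198.1, 287.1], 0.69)]
[([239.7, 314.1], 0.25)]
```

View pics/m13.png

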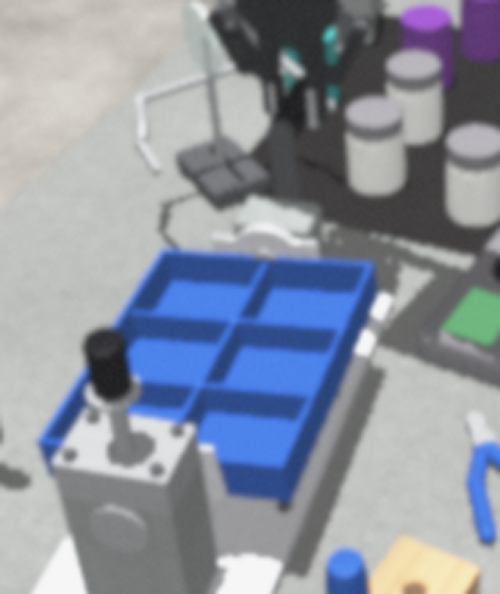

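```bash
python3 -c "
from h import *
b=cv2.imread('pics/s13.png');cv2.imwrite('pics/c3.png',cv2.resize(b[240:340,170:300],(780,600),interpolation=cv2.INTER_CUBIC))"
```

```text
(no output)
```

View pics/c3.png

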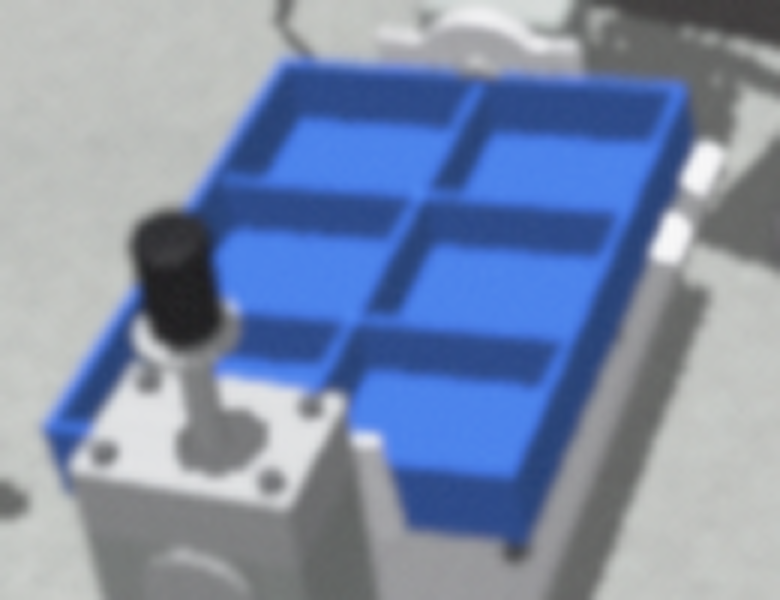

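```bash
cat > tray.py <<'E'
from crank import *
from scipy.optimize import least_squares
loc=[(90,110),(90,-110),(-90,110),(-90,-110)]
def fit(c,px,w=None):
    def pts(v):
        t,phi,yw,dx=v; uu=np.array([np.sin(yw),-np.cos(yw),0]);XX=np.array([np.cos(yw),np.sin(yw),0])
        xt=XX*np.cos(phi)+np.array([0,0,np.sin(phi)]); zt=-XX*np.sin(phi)+np.array([0,0,np.cos(phi)])
        return [A+XX*dx+uu*t+x*xt-y*uu+4*zt for x,y in loc]
    f=lambda v:np.concatenate([proj(c,P)-p for P,p in zip(pts(v),px)]+[[(v[3])/3,(v[2]-.13)/.01,(v[0]-149)/3]])
    r=least_squares(f,[149,.1,.13,0],x_scale=[10,.1,.1,3]);print(c,'phi',r.x,r.cost,np.round(r.fun,1))
E
python3 - <<'E'
from tray import *
fit('side',[(170+x/6,240+y/6) for x,y in [(48,425),(283,60),(520,478),(688,88)]])
S=lambda x,y:(160+x*.4,200+y*.4)
fit('side',[S(*p) for p in [(42,250),(145,102),(235,325),(308,160)]])
E
```

```text
side phi [ 1.47362337e+02 -8.72999608e-02  1.33330270e-01 -2.13750441e+00] 1.622811922148424 [-0.8  0.2  0.3 -0.8 -0.4 -0.1  0.6 -0.6 -0.7  0.3 -0.5]
side phi [1.47500567e+02 2.70247549e-01 1.26840458e-01 8.97255162e-01] 5.353705242385694 [-1.5  0.3 -1.  -1.6  1.4 -0.1  1.4  0.   0.3 -0.3 -0.5]
```

Emit:
{"op": "play_rows", "data": {
  "moves": [0,1,0.1,-0.1,0,0,0,0,2,0.3,-0.3,0,0,0,0,2,0.3,-0.3,0,0,0]
}}

```text
t: 12.33
eef_pos: [626.3, -42.9, 174.3]
tcp_rot: [0.001, 0.659, 0.752, 0.001]
ft_force: [-2.2, 2.2, 11.6]
grip_width: 25.0
```

Emit:
{"op": "play_rows", "data": {
  "moves": [0,1,0.1,-0.1,0,0,0,0,2,0.3,-0.3,0,0,0,0,2,0.3,-0.3,0,0,0]
}}

```text
t: 12.58
eef_pos: [628.3, -42.6, 174.2]
tcp_rot: [0.001, 0.659, 0.752, 0.001]
ft_force: [-2.4, 2.5, 12.6]
grip_width: 25.0
```

```bash
python3 look.py 14;python3 - <<'E'
from h import *
b=[cv2.imread('pics/s%d.png'%i) for i in (12,13,14)]
cv2.imwrite('pics/c2.png',np.hstack([cv2.resize(i[260:330,170:215],(260,404),interpolation=cv2.INTER_CUBIC) for i in b]))
E
```

```text
[628.33372265 -42.56571364 174.16920103] [-2.3952678   2.5017676  12.60775455] 25.038053817729484
[([201.8, 286.1], 0.91)]
```

View pics/c2.png

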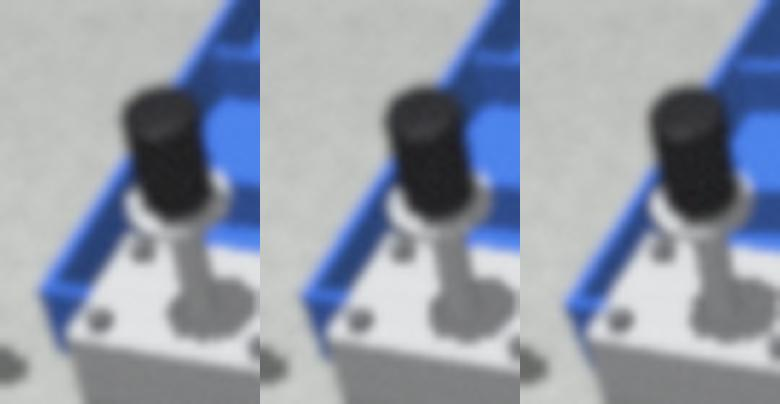

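Emit:
{"op": "play_rows", "data": {
  "moves": [0,-3.5,-0.4,0.3,0,0,0,0,-7,-0.9,0.6,0,0,0,0,-10,-1.3,0.8,0,0,0,0,-13.5,-1.8,0.9,0,0,0,0,-13.5,-1.8,0.9,0,0,0]
}}

```text
t: 13.1
eef_pos: [614.3, -44.5, 174.2]
tcp_rot: [0.001, 0.659, 0.752, 0.001]
ft_force: [-1.4, 2.1, 8.0]
grip_width: 24.6
```

```bash
python3 look.py 15;python3 - <<'E'
from h import *
b=[cv2.imread('pics/s%d.png'%i) for i in (8,14,15)]
cv2.imwrite('pics/c2.png',np.hstack([cv2.resize(i[260:330,170:215],(260,404),interpolation=cv2.INTER_CUBIC) for i in b]))
E
```

```text
[614.27139291 -44.45670355 174.16689264] [-1.39060276  2.06137611  7.97915584] 24.61092930368396
[([199.7, 287.2], 0.95)]
```

View pics/c2.png

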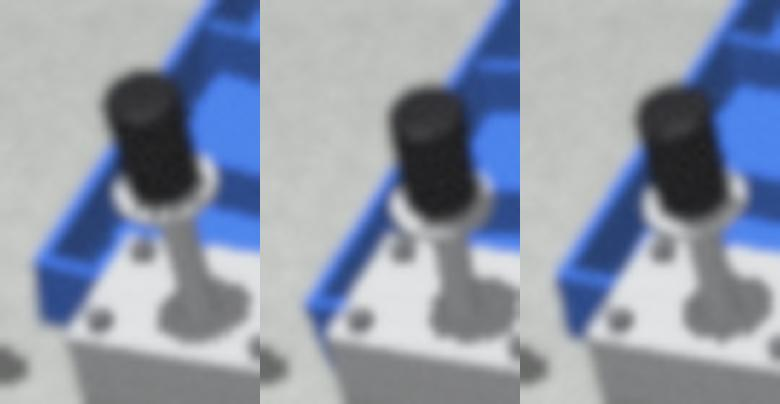

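Emit:
{"op": "play_rows", "data": {
  "moves": [0.8,0,0,0,0,0,0,0.8,0,0,0,0,0,0,0.8,0,0,20,0,0,0,0.8,0,0,60,0,0,0,0.8,0,0,100,0,0,0]
}}

```text
t: 13.62
eef_pos: [612.9, -44.6, 272.6]
tcp_rot: [-0.002, 0.659, 0.752, -0.001]
ft_force: [0.5, -0.4, 0.1]
grip_width: 68.6
```

```bash
python3 look.py 16;python3 - <<'E'
from h import *
b=[cv2.imread('pics/s%d.png'%i) for i in (15,16)]
cv2.imwrite('pics/c2.png',np.hstack([cv2.resize(i[245:335,170:260],(400,400),interpolation=cv2.INTER_CUBIC) for i in b]))
E
```

```text
[612.88125248 -44.62019873 272.55303483] [ 0.53864385 -0.37801531  0.13272386] 68.59731553127804
[([199.2, 285.8], 0.84)]
```

View pics/c2.png

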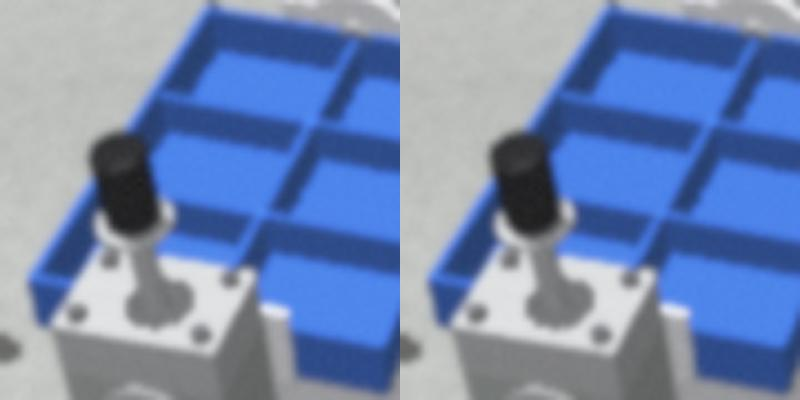

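Emit:
{"op": "play_rows", "data": {
  "moves": [0,-22,200,40,0,0,0,0,-22,200,40,0,0,0,0,-22,200,40,0,0,0,0,-22,200,40,0,0,0,0,-22,200,40,0,0,0]
}}

```text
t: 14.13
eef_pos: [591.1, 157.3, 312.7]
tcp_rot: [-0.0, 0.659, 0.752, -0.0]
ft_force: [0.3, -0.6, -0.2]
grip_width: 7.3
```

Emit:
{"op": "play_rows", "data": {
  "moves": [0,-20,155,0,0,0,0,0,-20,155,0,0,0,0,0,-20,155,0,0,0,0,0,-20,155,0,0,0,0,0,-20,155,0,0,0,0]
}}

```text
t: 14.55
eef_pos: [570.2, 315.4, 311.6]
tcp_rot: [-0.001, 0.657, 0.754, -0.0]
ft_force: [0.0, -0.1, -0.0]
grip_width: 0.3
```

Emit:
{"op": "play_rows", "data": {
  "moves": [0,0.5,-1,-30,0,0,0,0,0.5,-1,-46,0,0,0,0,0.5,-1,-46,0,0,0]
}}

```text
t: 14.8
eef_pos: [570.9, 308.6, 262.3]
tcp_rot: [-0.001, 0.659, 0.752, -0.003]
ft_force: [-0.9, -0.9, -0.1]
grip_width: 0.2
```

Emit:
{"op": "play_rows", "data": {
  "moves": [0,0,0,-3,0,0,0,0,0,0,-6,0,0,0,0,0,0,-8,0,0,0,0,0,0,-8,0,0,0]
}}

```text
t: 15.13
eef_pos: [572.6, 309.3, 259.2]
tcp_rot: [0.0, 0.659, 0.752, 0.0]
ft_force: [-1.3, -0.2, -0.1]
grip_width: -0.5
```

Emit:
{"op": "play_rows", "data": {
  "moves": [0,-1,5,0,0,0,0,0,-1,5,-3,0,0,0,0,-1,5,-5,0,0,0,0,-1,5,-7,0,0,0]
}}

```text
t: 15.47
eef_pos: [571.5, 314.5, 252.0]
tcp_rot: [0.0, 0.659, 0.752, 0.0]
ft_force: [-0.3, -0.8, 4.1]
grip_width: -0.1
```

Emit:
{"op": "play_rows", "data": {
  "moves": [0,0,0,-2,0,0,0,0,0,0,-4,0,0,0,0,0,0,-4,0,0,0]
}}

```text
t: 15.72
eef_pos: [571.5, 314.3, 247.7]
tcp_rot: [0.0, 0.659, 0.752, 0.0]
ft_force: [0.2, -0.4, 3.8]
grip_width: -0.2
```

Emit:
{"op": "play_rows", "data": {
  "moves": [0,0,0,-2,0,0,0,0,0,0,-4,0,0,0,0,0,0,-6,0,0,0]
}}

```text
t: 15.97
eef_pos: [571.7, 314.2, 242.2]
tcp_rot: [0.0, 0.659, 0.752, 0.0]
ft_force: [0.8, -1.8, 6.7]
grip_width: 0.1
```

Emit:
{"op": "play_rows", "data": {
  "moves": [0,0,0,-2,0,0,0,0,0,0,-4,0,0,0,0,0,0,-6,0,0,0]
}}

```text
t: 16.22
eef_pos: [571.9, 314.0, 236.5]
tcp_rot: [0.001, 0.659, 0.752, 0.0]
ft_force: [-0.4, -4.1, 8.1]
grip_width: -0.0
```

Emit:
{"op": "play_rows", "data": {
  "moves": [0,0,0,-3,0,0,0,0,0,0,-6,0,0,0,0,0,0,-9,0,0,0,0,0,0,-12,0,0,0]
}}

```text
t: 16.55
eef_pos: [572.2, 313.6, 225.1]
tcp_rot: [0.001, 0.659, 0.752, 0.0]
ft_force: [-0.5, -7.1, 15.0]
grip_width: 0.1
```

```bash
python3 look.py 17;python3 - <<'E'
from h import *
b=[cv2.imread('pics/s%d.png'%i) for i in (16,17)]
cv2.imwrite('pics/c2.png',np.hstack([cv2.resize(i[245:335,170:260],(400,400),interpolation=cv2.INTER_CUBIC) for i in b]))
E
```

```text
[572.17976659 313.6237286  225.11265511] [-0.53110547 -7.14804924 14.95385484] 0.10025013313098087
[([198.5, 295.3], 0.65), ([395.3, 240.0], 0.15)]
```

View pics/c2.png

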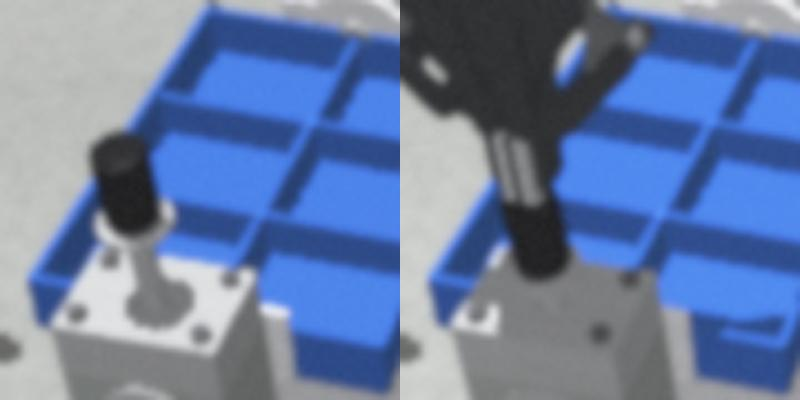

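Emit:
{"op": "play_rows", "data": {
  "moves": [0,0,0,-3,0,0,0,0,0,0,-6,0,0,0,0,0,0,-9,0,0,0,0,0,0,-12,0,0,0]
}}

```text
t: 16.98
eef_pos: [572.4, 313.2, 213.5]
tcp_rot: [0.001, 0.659, 0.752, 0.0]
ft_force: [-0.8, -9.2, 16.2]
grip_width: 0.1
```

Emit:
{"op": "play_rows", "data": {
  "moves": [0,0,0,-2,0,0,0,0,0,0,-4,0,0,0,0,0,0,-6,0,0,0]
}}

```text
t: 17.23
eef_pos: [572.3, 313.2, 207.2]
tcp_rot: [0.001, 0.659, 0.752, 0.0]
ft_force: [0.6, -6.7, 12.4]
grip_width: 0.1
```

Emit:
{"op": "play_rows", "data": {
  "moves": [0,0,0,-1.5,0,0,0,0,0,0,-3,0,0,0,0,0,0,-3,0,0,0]
}}

```text
t: 17.48
eef_pos: [572.7, 313.3, 205.5]
tcp_rot: [0.002, 0.659, 0.752, 0.001]
ft_force: [-2.7, -10.1, 21.6]
grip_width: -0.1
```

Emit:
{"op": "play_rows", "data": {
  "moves": [0,0,0,-1.5,0,0,0,0,0,0,-1.5,0,0,0]
}}

```text
t: 17.65
eef_pos: [573.1, 313.4, 205.4]
tcp_rot: [0.002, 0.659, 0.752, 0.002]
ft_force: [-3.1, -12.4, 30.9]
grip_width: 0.1
```

Emit:
{"op": "play_rows", "data": {
  "moves": [0,0,0,5,0,0,0,0,0,0,40,0,0,0,0,0,0,80,0,0,0,1,-20,-40,110,0,0,0,1,-40,-80,110,0,0,0]
}}

```text
t: 18.07
eef_pos: [538.3, 247.3, 313.2]
tcp_rot: [0.001, 0.658, 0.753, 0.003]
ft_force: [0.5, -0.6, 0.7]
grip_width: 23.5
```

```bash
python3 look.py 18;python3 - <<'E'
from h import *
b=[cv2.imread('pics/s%d.png'%i) for i in (16,18)]
cv2.imwrite('pics/c2.png',np.hstack([cv2.resize(i[245:335,170:260],(400,400),interpolation=cv2.INTER_CUBIC) for i in b]))
E
```

```text
[538.29765539 247.28433643 313.18634224] [ 0.5083932  -0.59483626  0.74939241] 23.4884627029593
[([202.2, 303.7], 0.82), ([337.2, 189.0], 0.26)]
```

View pics/c2.png

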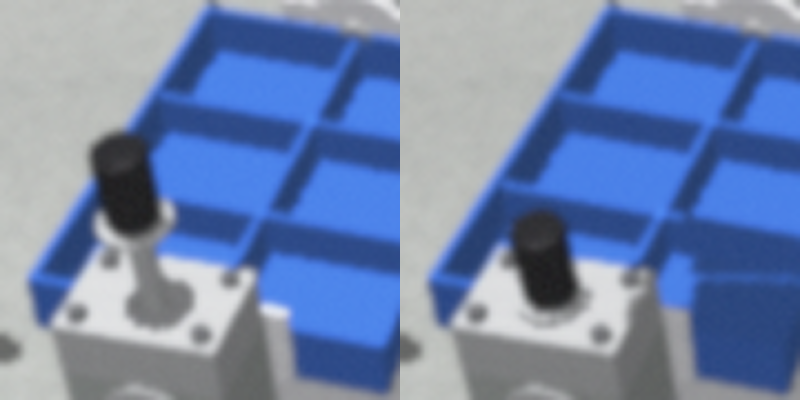

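```bash
cat > jars.py <<'E'
import sys
from h import *
n=sys.argv[1]
a=snap('top','j%s.png'%n)
hsv=cv2.cvtColor(a,cv2.COLOR_BGR2HSV)
m=((hsv[...,2]>185)&(hsv[...,1]<30)).astype(np.uint8); m[:, :340]=0; m[:,515:]=0; m[:100]=0;m[345:]=0
m=cv2.morphologyEx(m,cv2.MORPH_OPEN,np.ones((5,5)))
k,l,st,c=cv2.connectedComponentsWithStats(m)
for i in range(1,k):
    if st[i,4]>150:
        cs,_=cv2.findContours((l==i).astype(np.uint8),0,2); (cx,cy),r=cv2.minEnclosingCircle(cs[0])
        P=atz('top',(cx,cy),80); print(st[i].tolist(),round(cx,1),round(cy,1),'r',round(r,1),'xyz',np.round(P,1))
print(sense()['eef_pos'],sense()['t'])
E
python3 jars.py 1; python3 - <<'E'
from h import *
print('clip',tri((268.3,200),(375,156)))
for q in('jar1_mid','flux_mid','reel_mid'):
  for c in('side','top'):
    print(q,c,[(np.round(x['pixel'],1).tolist(),round(x['conf'],2)) for x in models.pinpoint(q,c)])
E
```

```text
[359, 100, 104, 30, 2109] 410.5 114.5 r 53.5 xyz [ 770.1 -277.2   80. ]
[488, 100, 27, 20, 448] 501.0 107.2 r 14.9 xyz [ 794.7 -485.8   80. ]
[502, 136, 13, 39, 450] 508.0 155.0 r 19.6 xyz [ 680.4 -497.6   80. ]
[409, 165, 23, 22, 410] 420.0 175.2 r 11.6 xyz [ 626.8 -298.1   80. ]
[364, 185, 22, 23, 419] 374.6 195.9 r 11.8 xyz [ 576.1 -196.5   80. ]
[504, 192, 11, 105, 912] 512.0 244.0 r 52.0 xyz [ 477.3 -498.7   80. ]
[359, 210, 24, 23, 438] 370.6 220.9 r 11.8 xyz [ 519.2 -188.3   80. ]
[459, 211, 23, 23, 428] 469.9 221.7 r 11.9 xyz [ 524.2 -407.6   80. ]
[359, 260, 24, 24, 464] 370.3 271.4 r 12.2 xyz [ 407.9 -188.8   80. ]
[420, 260, 23, 24, 452] 431.0 272.0 r 12.2 xyz [ 410.6 -320.4   80. ]
[340, 334, 58, 11, 570] 368.5 339.0 r 28.9 xyz [ 264.9 -186.4   80. ]
[410, 336, 41, 9, 327] 430.0 341.0 r 20.2 xyz [ 264.6 -316.7   80. ]
[536.69029445 244.88109627 310.20817985] 18.2167
clip (array([ 669.49784034, -193.67145504,   92.21104201]), np.float64(10.466563091054848))
jar1_mid side [([339.6, 190.2], 0.84)]
jar1_mid top [([465.5, 223.1], 0.93)]
flux_mid side [([367.9, 189.4], 0.63)]
flux_mid top [([469.0, 266.5], 0.71)]
reel_mid side [([331.7, 212.3], 0.64), ([237.8, 227.1], 0.59)]
reel_mid top [([420.7, 231.7], 0.92), ([235.4, 276.5], 0.74)]
```

View pics/j1.png

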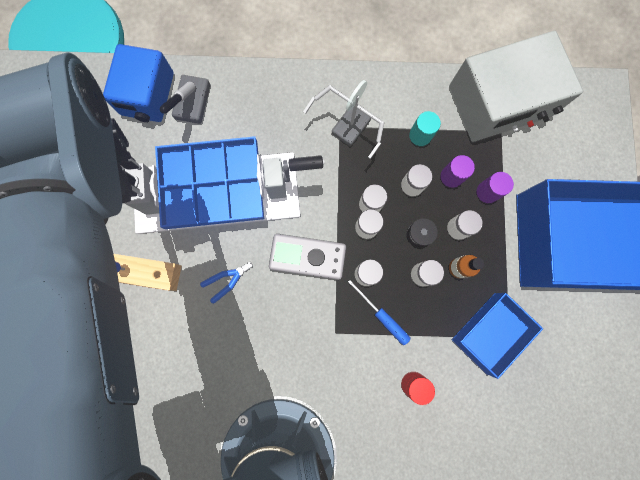

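```bash
python3 -c "
from h import *
s=sense();print(s['q'])
print('flux',atz('top',(469,266.5),62),atz('top',(421,232),22))"
```

```text
[3.52167755e-01 3.69242642e-01 1.45095451e+00 8.51473055e-05
 1.32246042e+00 2.19397706e-01]
flux [ 426.65971889 -409.57773214   62.        ] [ 507.53662159 -313.62713483   22.        ]
```

Emit:
{"op": "play_rows", "data": {
  "moves": [1,-6,-150,0,0,0,-0.62,1,-6,-150,0,0,0,-0.62,1,-6,-150,0,0,0,-0.62,1,-6,-150,0,0,0,-0.62,1,-6,-150,0,0,0,-0.62],
  "force": 40
}}

```text
t: 18.93
eef_pos: [531.6, 92.9, 309.3]
tcp_rot: [0.0, 0.859, 0.511, -0.0]
ft_force: [-0.3, 0.0, 0.6]
grip_width: 85.6
```

Emit:
{"op": "play_rows", "data": {
  "moves": [1,-6,-150,0,0,0,-0.62,1,-6,-150,0,0,0,-0.62,1,-6,-150,0,0,0,-0.62,1,-6,-150,0,0,0,-0.62,1,-6,-150,0,0,0,-0.62]
}}

```text
t: 19.35
eef_pos: [525.5, -57.3, 309.1]
tcp_rot: [0.0, 0.974, 0.225, -0.0]
ft_force: [0.1, 0.0, -0.2]
grip_width: 85.3
```

Emit:
{"op": "play_rows", "data": {
  "moves": [0.9,-5,-133,-100,0,0,-0.61,0.9,-5,-133,-100,0,0,-0.61,0.9,-5,-133,-100,0,0,-0.61,0.9,-5,-133,-100,0,0,-0.61,0.9,-5,-133,-120,0,0,-0.61]
}}

```text
t: 19.77
eef_pos: [520.1, -190.7, 187.3]
tcp_rot: [0.0, 0.997, -0.078, -0.0]
ft_force: [-0.1, 0.3, -0.3]
grip_width: 76.9
```

```bash
python3 - <<'E'
from h import *
s=sense();p=s['eef_pos'];print(p,s['tcp_rot'],s['q'])
snap('side','s20.png')
print(proj('side',p), proj('side',[519.2,-188.3,80]),proj('side',[519.2,-188.3,0]))
E
```

```text
[ 520.08378097 -190.6951559   187.28891357] [ 3.13156592e-04  9.96951848e-01 -7.80172982e-02 -4.64633624e-04] [-4.35059479e-01  4.17456920e-01  1.69324319e+00 -1.06229247e-03
  1.03154463e+00  1.29247597e+00]
[316.7505725 181.5589044] [316.66755083 214.49260051] [316.60871406 236.66519361]
```

View pics/s20.png

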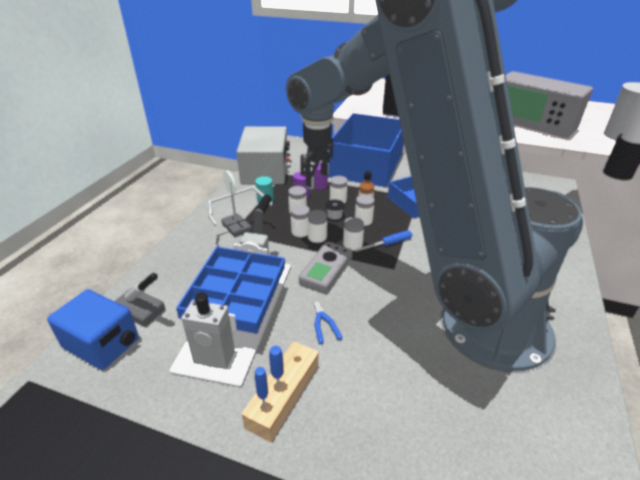

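Emit:
{"op": "play_rows", "data": {
  "moves": [0.95,-1,2,-40,0,0,0,0.95,-1,2,-80,0,0,0,0.95,-1,2,-115,0,0,0,0.95,-1,2,-134,0,0,0,0.95,-1,2,-134,0,0,0]
}}

```text
t: 20.23
eef_pos: [517.8, -182.9, 52.0]
tcp_rot: [-0.001, 0.997, -0.072, -0.003]
ft_force: [-0.0, 0.0, -0.2]
grip_width: 81.1
```

Emit:
{"op": "play_rows", "data": {
  "moves": [0,0,0,0,0,0,0,0,0,0,0,0,0,0,0,0,0,0,0,0,0,0,0,0,0,0,0,0]
}}

```text
t: 20.57
eef_pos: [520.9, -184.9, 57.9]
tcp_rot: [0.001, 0.997, -0.073, 0.002]
ft_force: [1.1, 0.5, 8.7]
grip_width: 54.5
```

Emit:
{"op": "play_rows", "data": {
  "moves": [0,0,0,15,0,0,0,0,0,0,50,0,0,0,0,0,0,90,0,0,0,0,0,0,130,0,0,0,0,0,0,170,0,0,0]
}}

```text
t: 20.98
eef_pos: [519.1, -184.3, 228.6]
tcp_rot: [0.0, 0.997, -0.073, 0.001]
ft_force: [1.1, -0.6, -2.6]
grip_width: 54.0
```

Emit:
{"op": "play_rows", "data": {
  "moves": [0,30,130,50,0,0,0.62,0,30,130,50,0,0,0.62,0,30,130,50,0,0,0.62,0,30,130,50,0,0,0.62,0,30,130,50,0,0,0.62]
}}

```text
t: 21.4
eef_pos: [550.3, -51.2, 278.6]
tcp_rot: [0.0, 0.971, 0.239, 0.002]
ft_force: [0.5, -0.9, -1.7]
grip_width: 54.2
```

Emit:
{"op": "play_rows", "data": {
  "moves": [0,35,150,0,0,0,0.62,0,35,150,0,0,0,0.62,0,35,150,0,0,0,0.62,0,35,150,0,0,0,0.62,0,35,150,0,0,0,0.62]
}}

```text
t: 21.82
eef_pos: [584.6, 100.4, 276.5]
tcp_rot: [-0.0, 0.852, 0.524, 0.001]
ft_force: [0.4, -0.2, -2.5]
grip_width: 54.1
```

Emit:
{"op": "play_rows", "data": {
  "moves": [0,39,149.5,0,0,0,0.61,0,39,149.5,0,0,0,0.61,0,39,149.5,0,0,0,0.61,0,39,149.5,0,0,0,0.61,0,39,149.5,0,0,0,0.61]
}}

```text
t: 22.23
eef_pos: [623.3, 250.2, 276.1]
tcp_rot: [-0.0, 0.655, 0.756, 0.001]
ft_force: [0.3, -0.0, -2.1]
grip_width: 53.9
```

```bash
python3 - <<'E'
from h import *
s=sense();p=s['eef_pos'];print(p,s['tcp_rot'],s['grip_width'])
a=snap('side','s21.png');b=snap('top','t21.png')
cv2.imwrite('pics/c4.png',np.hstack([cv2.resize(a[200:350,150:300],(400,400)),cv2.resize(b[90:240,80:230],(400,400))]))
E
```

```text
[623.27267716 250.17687117 276.13897904] [-2.33099747e-04  6.54819257e-01  7.55784835e-01  9.84533408e-04] 53.94240697762459
```

View pics/c4.png

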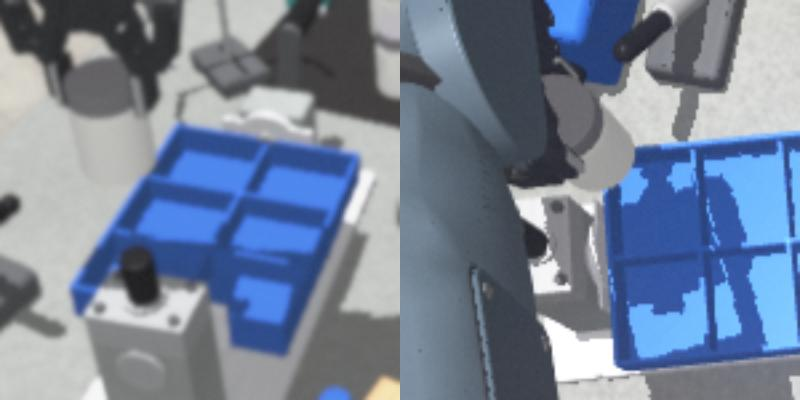

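Emit:
{"op": "play_rows", "data": {
  "moves": [0,1.5,-5.5,-35,0,0,0,0,1.5,-5.5,-75,0,0,0,0,1.5,-5.5,-110,0,0,0,0,1.5,-5.5,-135,0,0,0,0,1.5,-5.5,-138,0,0,0]
}}

```text
t: 22.75
eef_pos: [622.8, 238.3, 133.8]
tcp_rot: [-0.002, 0.661, 0.751, -0.002]
ft_force: [-1.9, 2.8, -3.7]
grip_width: 53.8
```

Emit:
{"op": "play_rows", "data": {
  "moves": [0,0,0,0,0,0,0,0,0,0,-2,0,0,0]
}}

```text
t: 22.92
eef_pos: [625.7, 239.2, 137.8]
tcp_rot: [0.001, 0.66, 0.751, 0.001]
ft_force: [-0.1, 0.1, -1.7]
grip_width: 54.3
```

```bash
python3 - <<'E'
from h import *
s=sense();p=s['eef_pos'];print(p,s['tcp_rot'],s['ft_force'])
a=snap('side','s22.png')
cv2.imwrite('pics/c4.png',cv2.resize(a[220:340,170:300],(650,600)))
E
```

```text
[625.72025508 239.16005191 137.81630009] [7.14803203e-04 6.59761262e-01 7.51474268e-01 9.95340033e-04] [-0.13024848  0.06597594 -1.65185076]
```

View pics/c4.png

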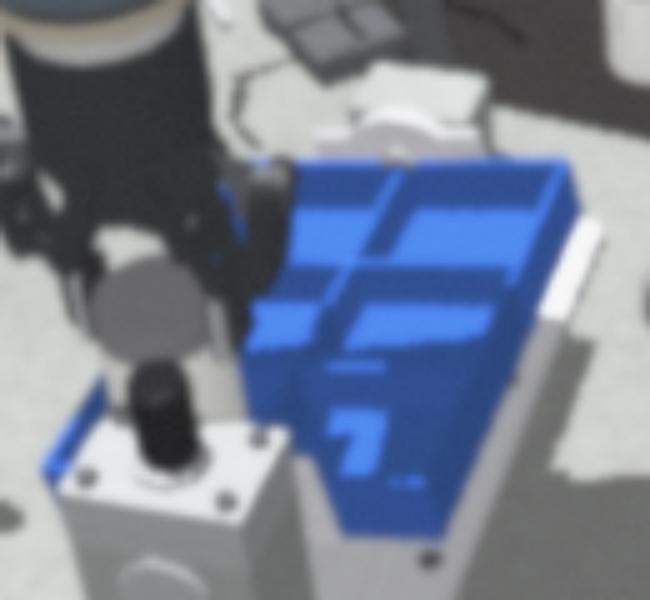

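Emit:
{"op": "play_rows", "data": {
  "moves": [0,-0.5,5,0,0,0,0,0,-0.5,5,-2,0,0,0,0,-0.5,5,-4,0,0,0,0,-0.5,5,-4,0,0,0]
}}

```text
t: 23.3
eef_pos: [624.3, 244.4, 131.6]
tcp_rot: [0.0, 0.659, 0.752, -0.0]
ft_force: [0.7, 0.5, -2.3]
grip_width: 54.0
```

Emit:
{"op": "play_rows", "data": {
  "moves": [0,0,0,-1,0,0,0,0,0,0,-2,0,0,0,0,0,0,-2,0,0,0]
}}

```text
t: 23.55
eef_pos: [624.3, 244.3, 129.3]
tcp_rot: [-0.0, 0.659, 0.752, -0.0]
ft_force: [-0.2, -0.7, -2.5]
grip_width: 54.0
```

Emit:
{"op": "play_rows", "data": {
  "moves": [0,0,0,-1.5,0,0,0,0,0,0,-3,0,0,0,0,0,0,-3,0,0,0]
}}

```text
t: 23.8
eef_pos: [624.6, 244.5, 127.1]
tcp_rot: [0.0, 0.659, 0.752, 0.0]
ft_force: [-2.0, -0.6, 2.9]
grip_width: 54.2
```

Emit:
{"op": "play_rows", "data": {
  "moves": [0.85,0,0,0,0,0,0,0.85,0,0,0,0,0,0,0.85,0,0,15,0,0,0,0.85,0,0,55,0,0,0,0.85,0,0,95,0,0,0]
}}

```text
t: 24.22
eef_pos: [623.6, 244.2, 221.2]
tcp_rot: [-0.001, 0.659, 0.752, -0.001]
ft_force: [0.5, -0.8, 0.2]
grip_width: 72.7
```

Emit:
{"op": "play_rows", "data": {
  "moves": [0.85,0,-60,70,0,0,0,0.85,-10,-110,90,0,0,0,0.85,-10,-110,90,0,0,0,0.85,-10,-110,90,0,0,0]
}}

```text
t: 24.55
eef_pos: [614.8, 131.5, 315.2]
tcp_rot: [0.002, 0.659, 0.752, 0.001]
ft_force: [-0.5, 0.0, -0.5]
grip_width: 72.7
```

```bash
python3 jars.py 2 | grep -E 'r 1[12]|\[' ; python3 - <<'E'
from h import *
a=snap('side','s23.png');b=cv2.imread('pics/j2.png')
cv2.imwrite('pics/c4.png',np.hstack([cv2.resize(a[220:340,170:300],(433,400)),cv2.resize(b[90:240,80:215],(360,400))]))
E
```

```text
[358, 100, 105, 30, 2247] 410.0 115.0 r 53.9 xyz [ 768.9 -276.    80. ]
[487, 100, 28, 20, 466] 501.0 107.2 r 14.9 xyz [ 794.7 -485.8   80. ]
[502, 136, 13, 40, 464] 508.5 155.5 r 20.3 xyz [ 679.3 -498.7   80. ]
[409, 165, 23, 22, 416] 419.7 175.7 r 11.8 xyz [ 625.6 -297.3   80. ]
[363, 185, 24, 23, 434] 374.5 196.0 r 11.9 xyz [ 575.8 -196.3   80. ]
[504, 192, 11, 105, 913] 512.0 244.0 r 52.0 xyz [ 477.3 -498.7   80. ]
[459, 211, 23, 23, 435] 469.8 221.8 r 11.9 xyz [ 523.9 -407.3   80. ]
[359, 260, 24, 24, 468] 370.3 271.5 r 12.3 xyz [ 407.7 -188.8   80. ]
[420, 260, 23, 24, 454] 431.3 271.8 r 12.2 xyz [ 411.  -320.9   80. ]
[340, 334, 58, 11, 570] 368.5 339.0 r 28.9 xyz [ 264.9 -186.4   80. ]
[410, 336, 42, 9, 341] 430.5 342.0 r 20.6 xyz [ 262.6 -317.7   80. ]
[615.15547522 130.41317309 316.13514949] 24.6
```

View pics/c4.png

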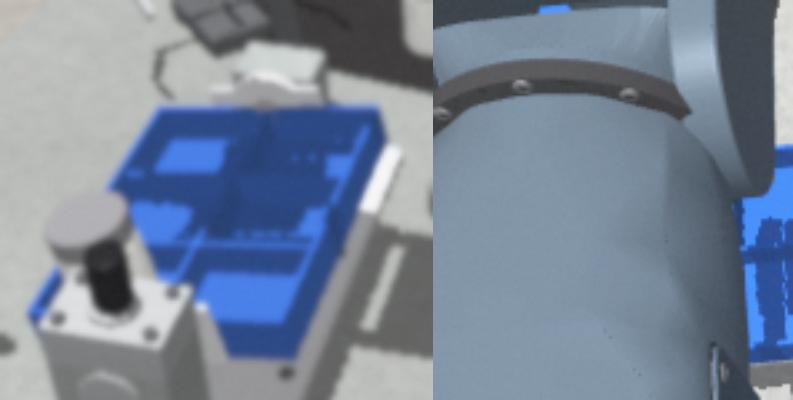

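Emit:
{"op": "play_rows", "data": {
  "moves": [0.85,-24,-200,-40,0,0,0,0.85,-24,-200,-40,0,0,0,0.85,-24,-200,-40,0,0,0,0.85,-24,-200,-40,0,0,0,0.85,-24,-200,-40,0,0,0]
}}

```text
t: 25.07
eef_pos: [589.8, -66.4, 269.7]
tcp_rot: [-0.001, 0.659, 0.752, -0.0]
ft_force: [0.7, -1.2, -0.7]
grip_width: 72.3
```

Emit:
{"op": "play_rows", "data": {
  "moves": [0.85,-15.5,-126.5,-40,0,0,0,0.85,-15.5,-126.5,-80,0,0,0,0.85,-15.5,-126.5,-110,0,0,0,0.85,-15.5,-126.5,-150,0,0,0,0.85,-15.5,-126.5,-150,0,0,0]
}}

```text
t: 25.48
eef_pos: [574.7, -192.0, 119.9]
tcp_rot: [-0.0, 0.659, 0.752, 0.0]
ft_force: [0.3, 0.2, 0.4]
grip_width: 72.7
```

Emit:
{"op": "play_rows", "data": {
  "moves": [0.85,0,0,0,0,0,0]
}}

```text
t: 25.57
eef_pos: [571.0, -191.4, 113.8]
tcp_rot: [-0.006, 0.66, 0.752, -0.002]
ft_force: [-1.1, 0.4, -1.7]
grip_width: 72.8
```

Emit:
{"op": "play_rows", "data": {
  "moves": [0.85,0,0,0,0,0,0,0.85,0,0,0,0,0,0]
}}

```text
t: 25.73
eef_pos: [576.0, -190.8, 123.5]
tcp_rot: [0.0, 0.659, 0.752, 0.0]
ft_force: [-0.2, 0.3, 0.6]
grip_width: 72.6
```

Emit:
{"op": "play_rows", "data": {
  "moves": [0.85,0,-5.5,-30,0,0,0,0.85,0,-5.5,-60,0,0,0,0.85,0,-5.5,-69,0,0,0,0.85,0,-5.5,-69,0,0,0,0,0,-5.5,-69,0,0,0]
}}

```text
t: 26.15
eef_pos: [576.1, -196.9, 55.3]
tcp_rot: [0.001, 0.659, 0.752, 0.0]
ft_force: [-0.5, -0.5, -0.4]
grip_width: 62.3
```

Emit:
{"op": "play_rows", "data": {
  "moves": [0,0,0,0,0,0,0,0,0,0,0,0,0,0,0,0,0,0,0,0,0]
}}

```text
t: 26.4
eef_pos: [576.5, -197.4, 56.1]
tcp_rot: [0.002, 0.659, 0.752, 0.001]
ft_force: [-0.7, 2.2, 8.8]
grip_width: 54.0
```

```bash
python3 -c "
from h import *
s=sense();print(s['eef_pos'],s['grip_width'],s['ft_force'])"
```

```text
[ 576.50527307 -197.41428737   56.09141985] 54.02134459450313 [-0.73743856  2.22615029  8.77473788]
```

Emit:
{"op": "play_rows", "data": {
  "moves": [0,0,0,15,0,0,0,0,0,0,55,0,0,0,0,0,0,95,0,0,0,0,0,0,135,0,0,0,0,0,0,175,0,0,0]
}}

```text
t: 26.82
eef_pos: [574.7, -197.0, 231.7]
tcp_rot: [0.001, 0.659, 0.752, 0.0]
ft_force: [1.2, -0.4, -2.7]
grip_width: 54.6
```

Emit:
{"op": "play_rows", "data": {
  "moves": [0,30,190,45,0,0,0,0,30,190,45,0,0,0,0,30,190,45,0,0,0,0,30,190,45,0,0,0,0,30,190,45,0,0,0]
}}

```text
t: 27.23
eef_pos: [605.0, -4.2, 275.8]
tcp_rot: [0.001, 0.659, 0.753, 0.001]
ft_force: [-0.2, -0.4, -1.6]
grip_width: 54.0
```

Emit:
{"op": "play_rows", "data": {
  "moves": [0,28,180,0,0,0,0,0,28,180,0,0,0,0,0,28,180,0,0,0,0,0,28,180,0,0,0,0,0,28,180,0,0,0,0]
}}

```text
t: 27.65
eef_pos: [632.7, 177.8, 274.6]
tcp_rot: [0.0, 0.658, 0.753, 0.001]
ft_force: [-0.5, -0.5, -2.1]
grip_width: 54.2
```

Emit:
{"op": "play_rows", "data": {
  "moves": [0,0,0,-30,0,0,0,0,0,0,-60,0,0,0,0,0,0,-80,0,0,0,0,0,0,-80,0,0,0,0,0,0,-80,0,0,0]
}}

```text
t: 28.07
eef_pos: [632.8, 172.5, 194.0]
tcp_rot: [-0.0, 0.659, 0.752, -0.0]
ft_force: [0.7, 0.4, -0.8]
grip_width: 54.2
```

Emit:
{"op": "play_rows", "data": {
  "moves": [0,1.5,0.7,-30,0,0,0,0,1.5,0.7,-55,0,0,0,0,1.5,0.7,-62,0,0,0,0,1.5,0.7,-64,0,0,0,0,1.5,0.7,-66,0,0,0]
}}

```text
t: 28.48
eef_pos: [635.5, 173.5, 129.5]
tcp_rot: [0.001, 0.659, 0.752, 0.001]
ft_force: [-0.1, -0.7, -1.4]
grip_width: 54.3
```

Emit:
{"op": "play_rows", "data": {
  "moves": [0,0,0,-1,0,0,0,0,0,0,-1,0,0,0]
}}

```text
t: 28.65
eef_pos: [635.2, 173.5, 128.1]
tcp_rot: [0.001, 0.659, 0.752, 0.001]
ft_force: [-0.2, -0.3, -2.3]
grip_width: 54.5
```

Emit:
{"op": "play_rows", "data": {
  "moves": [0,0,0,-1,0,0,0,0,0,0,-2,0,0,0,0,0,0,-2,0,0,0]
}}

```text
t: 28.9
eef_pos: [635.2, 173.6, 126.5]
tcp_rot: [0.001, 0.659, 0.752, 0.001]
ft_force: [-2.3, -0.0, 9.8]
grip_width: 54.3
```

Emit:
{"op": "play_rows", "data": {
  "moves": [0.85,0,0,0,0,0,0,0.85,0,0,0,0,0,0,0.85,0,0,15,0,0,0,0.85,0,0,55,0,0,0,0.85,0,0,95,0,0,0]
}}

```text
t: 29.32
eef_pos: [633.6, 173.3, 219.3]
tcp_rot: [-0.001, 0.659, 0.752, -0.001]
ft_force: [0.9, -0.2, 0.4]
grip_width: 72.6
```

Emit:
{"op": "play_rows", "data": {
  "moves": [0.85,0,-40,30,0,0,0,0.85,-2,-80,60,0,0,0,0.85,-4,-120,60,0,0,0,0.85,-6,-160,60,0,0,0,0.85,-8,-200,60,0,0,0]
}}

```text
t: 29.73
eef_pos: [626.8, -18.9, 280.8]
tcp_rot: [0.001, 0.659, 0.752, 0.001]
ft_force: [0.7, 0.8, 0.4]
grip_width: 72.2
```

```bash
python3 jars.py 3 | grep -E 'r 1[12]|^\[[0-9]+\.' ; python3 - <<'E'
from h import *
a=snap('side','s24.png');b=cv2.imread('pics/j3.png')
cv2.imwrite('pics/c4.png',np.hstack([cv2.resize(a[170:340,170:300],(306,400)),cv2.resize(b[90:290,80:320],(480,400))]))
print(sense()['eef_pos'])
E
```

```text
[409, 165, 23, 22, 416] 419.7 175.7 r 11.8 xyz [ 625.6 -297.3   80. ]
[459, 211, 23, 23, 436] 469.8 221.8 r 11.9 xyz [ 523.9 -407.3   80. ]
[359, 260, 24, 24, 470] 370.3 271.5 r 12.3 xyz [ 407.7 -188.8   80. ]
[420, 260, 23, 24, 454] 431.3 271.8 r 12.2 xyz [ 411.  -320.9   80. ]
[626.42278706 -25.84306801 280.21689485] 29.7833
[626.64544048 -22.60337988 279.89750956]
```

View pics/c4.png

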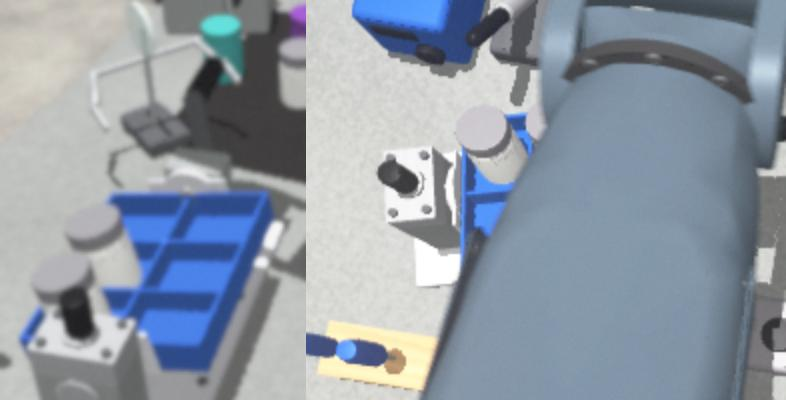

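Emit:
{"op": "play_rows", "data": {
  "moves": [0.85,0,-200,0,0,0,0,0.85,0,-200,0,0,0,0,0.85,0,-200,0,0,0,0,0.85,0,-200,0,0,0,0,0.85,0,-200,0,0,0,0]
}}

```text
t: 30.25
eef_pos: [626.6, -219.8, 279.4]
tcp_rot: [0.0, 0.659, 0.752, -0.0]
ft_force: [0.8, 0.6, 0.4]
grip_width: 72.5
```

Emit:
{"op": "play_rows", "data": {
  "moves": [0.85,-1,-74,-10,0,0,0,0.85,-1,-74,-50,0,0,0,0.85,-1,-74,-90,0,0,0,0.85,-1,-74,-130,0,0,0,0.85,-1,-74,-160,0,0,0]
}}

```text
t: 30.67
eef_pos: [625.4, -291.6, 117.0]
tcp_rot: [-0.0, 0.659, 0.752, -0.0]
ft_force: [-0.4, -0.2, -0.6]
grip_width: 72.6
```

Emit:
{"op": "play_rows", "data": {
  "moves": [0.85,0,0,0,0,0,0,0.85,0,0,0,0,0,0,0.85,0,0,0,0,0,0]
}}

```text
t: 30.92
eef_pos: [627.3, -291.5, 122.1]
tcp_rot: [0.002, 0.659, 0.752, 0.0]
ft_force: [-0.6, 0.8, 1.3]
grip_width: 72.5
```

Emit:
{"op": "play_rows", "data": {
  "moves": [0.85,-1,-6,-30,0,0,0,0.85,-1,-6,-58,0,0,0,0.85,-1,-6,-66,0,0,0,0.85,-1,-6,-66,0,0,0,0,-1,-6,-66,0,0,0]
}}

```text
t: 31.33
eef_pos: [626.1, -297.6, 55.8]
tcp_rot: [0.001, 0.659, 0.752, 0.0]
ft_force: [0.8, -0.1, 0.8]
grip_width: 61.9
```

Emit:
{"op": "play_rows", "data": {
  "moves": [0,0,0,0,0,0,0,0,0,0,0,0,0,0,0,0,0,0,0,0,0]
}}

```text
t: 31.58
eef_pos: [626.4, -297.9, 56.6]
tcp_rot: [0.002, 0.659, 0.752, 0.0]
ft_force: [-0.0, 0.3, 9.0]
grip_width: 54.3
```

Emit:
{"op": "play_rows", "data": {
  "moves": [0,0,0,15,0,0,0,0,0,0,55,0,0,0,0,0,0,95,0,0,0,0,0,0,135,0,0,0,0,0,0,175,0,0,0]
}}

```text
t: 32.0
eef_pos: [624.6, -297.0, 232.1]
tcp_rot: [0.001, 0.659, 0.752, 0.0]
ft_force: [1.4, -0.8, -2.9]
grip_width: 54.3
```

Emit:
{"op": "play_rows", "data": {
  "moves": [0,6,130,45,0,0,0,0,6,130,45,0,0,0,0,9,200,45,0,0,0,0,9,200,45,0,0,0,0,9,200,45,0,0,0]
}}

```text
t: 32.42
eef_pos: [633.4, -95.1, 275.7]
tcp_rot: [0.001, 0.659, 0.752, 0.0]
ft_force: [-0.4, -0.1, -3.1]
grip_width: 54.1
```

Emit:
{"op": "play_rows", "data": {
  "moves": [0,9,200,0,0,0,0,0,9,200,0,0,0,0,0,9,200,0,0,0,0,0,9,200,0,0,0,0,0,9,200,0,0,0,0]
}}

```text
t: 32.83
eef_pos: [642.3, 105.7, 275.3]
tcp_rot: [0.0, 0.659, 0.753, 0.001]
ft_force: [0.5, -0.0, -3.3]
grip_width: 54.3
```

Emit:
{"op": "play_rows", "data": {
  "moves": [0,0,0,-30,0,0,0,0,0,0,-60,0,0,0,0,0,0,-80,0,0,0,0,0,0,-80,0,0,0,0,0,0,-80,0,0,0]
}}

```text
t: 33.25
eef_pos: [642.7, 102.7, 194.4]
tcp_rot: [-0.0, 0.659, 0.752, -0.0]
ft_force: [0.1, -0.5, -1.8]
grip_width: 54.5
```

Emit:
{"op": "play_rows", "data": {
  "moves": [0,1,-1,-30,0,0,0,0,1,-1,-55,0,0,0,0,1,-1,-62,0,0,0,0,1,-1,-65,0,0,0,0,1,-1,-67,0,0,0]
}}

```text
t: 33.67
eef_pos: [644.9, 101.7, 128.4]
tcp_rot: [0.001, 0.659, 0.752, 0.001]
ft_force: [-0.3, 0.6, -2.3]
grip_width: 54.3
```

Emit:
{"op": "play_rows", "data": {
  "moves": [0,0,0,-1,0,0,0,0,0,0,-1,0,0,0]
}}

```text
t: 33.83
eef_pos: [644.9, 101.7, 127.3]
tcp_rot: [0.001, 0.659, 0.752, 0.001]
ft_force: [1.1, -0.4, -1.0]
grip_width: 54.2
```

Emit:
{"op": "play_rows", "data": {
  "moves": [0,0,0,-1,0,0,0,0,0,0,-1,0,0,0]
}}

```text
t: 34.0
eef_pos: [645.0, 101.8, 127.0]
tcp_rot: [0.001, 0.659, 0.752, 0.001]
ft_force: [-1.8, 0.4, 8.2]
grip_width: 54.3
```

Emit:
{"op": "play_rows", "data": {
  "moves": [0.85,0,0,0,0,0,0,0.85,0,0,0,0,0,0,0.85,0,0,15,0,0,0,0.85,0,0,55,0,0,0,0.85,0,0,95,0,0,0]
}}

```text
t: 34.42
eef_pos: [643.1, 101.6, 219.5]
tcp_rot: [-0.001, 0.659, 0.752, -0.001]
ft_force: [1.0, -1.3, 1.3]
grip_width: 72.5
```

Emit:
{"op": "play_rows", "data": {
  "moves": [0.85,-10,-20,30,0,0,0,0.85,-30,-60,60,0,0,0,0.85,-40,-95,60,0,0,0,0.85,-40,-130,60,0,0,0,0.85,-40,-130,60,0,0,0]
}}

```text
t: 34.83
eef_pos: [603.4, -33.8, 280.9]
tcp_rot: [0.001, 0.66, 0.751, -0.0]
ft_force: [-0.0, -0.9, -0.3]
grip_width: 72.6
```

```bash
python3 jars.py 4 | grep -E 'r 1[12]|^\[[0-9]+\.' ; python3 - <<'E'
from h import *
a=snap('side','s25.png');b=cv2.imread('pics/j4.png')
cv2.imwrite('pics/c4.png',np.hstack([cv2.resize(a[170:340,170:300],(306,400)),cv2.resize(b[90:290,80:320],(480,400))]))
print(sense()['eef_pos'])
E
```

```text
[459, 211, 23, 23, 436] 469.8 221.8 r 11.9 xyz [ 523.9 -407.3   80. ]
[359, 260, 24, 24, 469] 370.3 271.5 r 12.3 xyz [ 407.7 -188.8   80. ]
[420, 260, 24, 24, 459] 431.3 271.8 r 12.2 xyz [ 411.  -320.9   80. ]
[603.67901003 -31.30997947 280.29873073] 34.8833
[603.83830396 -29.55332457 279.87498329]
```

View pics/c4.png

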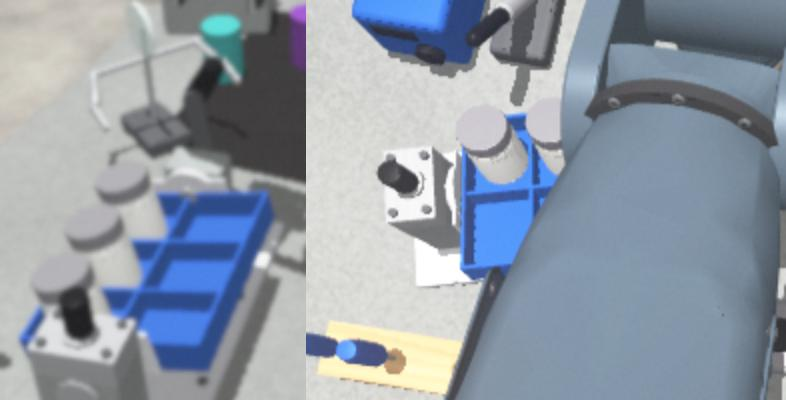

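Emit:
{"op": "play_rows", "data": {
  "moves": [0.85,-40,-195,0,0,0,0,0.85,-40,-195,0,0,0,0,0.85,-40,-195,0,0,0,0,0.85,-40,-195,0,0,0,0,0.85,-40,-195,0,0,0,0]
}}

```text
t: 35.35
eef_pos: [563.6, -224.8, 279.3]
tcp_rot: [0.0, 0.659, 0.752, -0.0]
ft_force: [1.1, 0.1, 0.7]
grip_width: 72.7
```

Emit:
{"op": "play_rows", "data": {
  "moves": [0.85,-40,-181,-60,0,0,0,0.85,-40,-181,-60,0,0,0,0.85,-40,-181,-60,0,0,0,0.85,-40,-181,-60,0,0,0,0.85,-40,-181,-80,0,0,0]
}}

```text
t: 35.77
eef_pos: [524.6, -407.3, 201.2]
tcp_rot: [0.003, 0.659, 0.752, -0.0]
ft_force: [1.3, -0.5, 0.3]
grip_width: 72.6
```

Emit:
{"op": "play_rows", "data": {
  "moves": [0.85,0,0,-30,0,0,0,0.85,0,0,-60,0,0,0,0.85,0,0,-75,0,0,0,0.85,0,0,-75,0,0,0,0.85,0,0,-75,0,0,0]
}}

```text
t: 36.18
eef_pos: [524.5, -403.5, 124.1]
tcp_rot: [-0.001, 0.659, 0.753, 0.0]
ft_force: [0.4, -0.1, 0.8]
grip_width: 72.6
```

Emit:
{"op": "play_rows", "data": {
  "moves": [0.85,-0.5,-4,-30,0,0,0,0.85,-0.5,-4,-58,0,0,0,0.85,-0.5,-4,-69,0,0,0,0.85,-0.5,-4,-69,0,0,0,0,-0.5,-4,-69,0,0,0]
}}

```text
t: 36.6
eef_pos: [524.2, -408.5, 56.8]
tcp_rot: [0.001, 0.659, 0.752, 0.0]
ft_force: [0.4, 0.1, 0.3]
grip_width: 62.0
```

Emit:
{"op": "play_rows", "data": {
  "moves": [0,0,0,0,0,0,0,0,0,0,0,0,0,0,0,0,0,0,0,0,0]
}}

```text
t: 36.85
eef_pos: [524.4, -409.1, 57.7]
tcp_rot: [0.002, 0.659, 0.752, 0.0]
ft_force: [-0.3, 1.7, 8.2]
grip_width: 53.5
```

Emit:
{"op": "play_rows", "data": {
  "moves": [0,0,0,15,0,0,0,0,0,0,55,0,0,0,0,0,0,95,0,0,0,0,0,0,135,0,0,0,0,0,0,175,0,0,0]
}}

```text
t: 37.27
eef_pos: [523.1, -407.9, 233.8]
tcp_rot: [0.0, 0.659, 0.752, 0.0]
ft_force: [0.4, 0.1, -2.9]
grip_width: 54.2
```

Emit:
{"op": "play_rows", "data": {
  "moves": [0,5,200,45,0,0,0,0,5,200,45,0,0,0,0,5,200,45,0,0,0,0,5,200,45,0,0,0,0,5,200,45,0,0,0]
}}

```text
t: 37.68
eef_pos: [527.8, -206.1, 277.3]
tcp_rot: [0.001, 0.659, 0.752, 0.0]
ft_force: [1.8, -0.1, -2.5]
grip_width: 54.1
```

Emit:
{"op": "play_rows", "data": {
  "moves": [0,5,200,0,0,0,0,0,5,200,0,0,0,0,0,5,200,0,0,0,0,0,5,200,0,0,0,0,0,5,200,0,0,0,0]
}}

```text
t: 38.1
eef_pos: [532.7, -5.5, 276.8]
tcp_rot: [0.0, 0.659, 0.752, 0.0]
ft_force: [1.8, -0.3, -2.6]
grip_width: 54.2
```

Emit:
{"op": "play_rows", "data": {
  "moves": [0,4,200,0,0,0,0,0,4,200,0,0,0,0,0,4,200,0,0,0,0,0,4,200,0,0,0,0,0,4,200,0,0,0,0]
}}

```text
t: 38.52
eef_pos: [536.6, 194.5, 276.8]
tcp_rot: [0.0, 0.659, 0.752, 0.001]
ft_force: [0.4, 0.4, -3.2]
grip_width: 53.9
```

Emit:
{"op": "play_rows", "data": {
  "moves": [0,0,40,-10,0,0,0,0,0,40,-45,0,0,0,0,0,40,-80,0,0,0,0,0,40,-80,0,0,0,0,0,40,-80,0,0,0]
}}

```text
t: 38.93
eef_pos: [536.8, 231.5, 195.7]
tcp_rot: [-0.001, 0.659, 0.752, -0.001]
ft_force: [0.5, -0.3, -2.6]
grip_width: 54.1
```

Emit:
{"op": "play_rows", "data": {
  "moves": [0,0,1.5,-30,0,0,0,0,0,1.5,-55,0,0,0,0,0,1.5,-62,0,0,0,0,0,1.5,-65,0,0,0,0,0,1.5,-67,0,0,0]
}}

```text
t: 39.35
eef_pos: [539.6, 233.4, 132.0]
tcp_rot: [0.001, 0.659, 0.752, 0.002]
ft_force: [1.4, -0.6, 7.1]
grip_width: 54.2
```

Emit:
{"op": "play_rows", "data": {
  "moves": [0,0,0,-1,0,0,0,0,0,0,-1,0,0,0]
}}

```text
t: 39.52
eef_pos: [539.7, 233.4, 131.7]
tcp_rot: [0.002, 0.659, 0.752, 0.002]
ft_force: [0.2, -1.7, 7.1]
grip_width: 54.1
```

Emit:
{"op": "play_rows", "data": {
  "moves": [0.8,0,0,0,0,0,0,0.8,0,0,0,0,0,0,0.8,0,0,15,0,0,0,0.8,0,0,55,0,0,0,0.8,0,0,95,0,0,0]
}}

```text
t: 39.93
eef_pos: [536.6, 232.8, 223.6]
tcp_rot: [-0.001, 0.659, 0.752, -0.001]
ft_force: [0.6, 0.3, 0.8]
grip_width: 68.1
```

Emit:
{"op": "play_rows", "data": {
  "moves": [0.85,-30,-40,30,0,0,0,0.85,-50,-80,60,0,0,0,0.85,-60,-120,60,0,0,0,0.85,-60,-160,60,0,0,0,0.85,-60,-200,60,0,0,0]
}}

```text
t: 40.35
eef_pos: [477.4, 52.0, 284.2]
tcp_rot: [0.001, 0.658, 0.753, 0.001]
ft_force: [0.9, 0.5, -0.0]
grip_width: 72.3
```

```bash
python3 jars.py 5 | grep -E 'r 1[12]|^\[[0-9]+\.' ; python3 - <<'E'
from h import *
a=snap('side','s26.png');b=cv2.imread('pics/j5.png')
cv2.imwrite('pics/c4.png',np.hstack([cv2.resize(a[170:340,170:300],(306,400)),cv2.resize(b[90:290,80:320],(480,400))]))
print(sense()['eef_pos'])
E
```

```text
[359, 260, 24, 24, 468] 370.3 271.5 r 12.3 xyz [ 407.7 -188.8   80. ]
[420, 260, 23, 24, 454] 431.3 271.8 r 12.2 xyz [ 411.  -320.9   80. ]
[477.61923519  46.06482766 283.87828696] 40.4
[478.02697063  48.91805641 283.51627567]
```

View pics/c4.png

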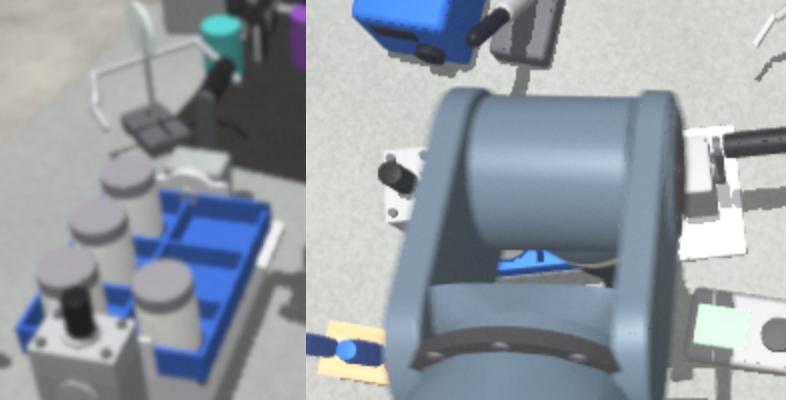

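Emit:
{"op": "play_rows", "data": {
  "moves": [0.85,-60,-190,0,0,0,0,0.85,-60,-190,0,0,0,0,0.85,-60,-190,-20,0,0,0,0.85,-60,-190,-40,0,0,0,0.85,-60,-190,-40,0,0,0]
}}

```text
t: 40.87
eef_pos: [417.9, -138.2, 242.5]
tcp_rot: [0.001, 0.659, 0.752, 0.0]
ft_force: [2.2, -0.7, 0.0]
grip_width: 72.5
```

Emit:
{"op": "play_rows", "data": {
  "moves": [0.85,-10,-47,-40,0,0,0,0.85,-10,-47,-80,0,0,0,0.85,-10,-47,-120,0,0,0,0.85,-10,-47,-120,0,0,0,0.85,-10,-47,-120,0,0,0]
}}

```text
t: 41.28
eef_pos: [407.1, -183.1, 119.5]
tcp_rot: [-0.003, 0.659, 0.752, -0.0]
ft_force: [-1.0, 0.2, 0.3]
grip_width: 72.5
```

```bash
python3 -c "
from h import *
s=sense();print(s['eef_pos'],s['grip_width'],s['ft_force'])"
```

```text
[ 407.06322927 -183.10494933  119.48604599] 72.50409076481769 [-0.97255632  0.16037818  0.28825272]
```

Emit:
{"op": "play_rows", "data": {
  "moves": [0.85,0,-5,-30,0,0,0,0.85,0,-5,-58,0,0,0,0.85,0,-5,-66,0,0,0,0.85,0,-5,-67,0,0,0,0,0,-5,-67,0,0,0]
}}

```text
t: 41.7
eef_pos: [409.1, -188.8, 56.0]
tcp_rot: [0.0, 0.659, 0.752, 0.0]
ft_force: [0.5, -0.4, 0.5]
grip_width: 62.1
```

Emit:
{"op": "play_rows", "data": {
  "moves": [0,0,0,0,0,0,0,0,0,0,0,0,0,0,0,0,0,0,0,0,0]
}}

```text
t: 41.95
eef_pos: [409.3, -189.0, 56.6]
tcp_rot: [0.001, 0.659, 0.752, 0.0]
ft_force: [-0.7, 2.2, 8.4]
grip_width: 54.4
```

Emit:
{"op": "play_rows", "data": {
  "moves": [0,0,0,15,0,0,0,0,0,0,55,0,0,0,0,0,0,95,0,0,0,0,0,0,135,0,0,0,0,0,0,175,0,0,0]
}}

```text
t: 42.37
eef_pos: [407.9, -188.3, 233.0]
tcp_rot: [0.001, 0.659, 0.752, 0.0]
ft_force: [1.6, -1.2, -2.9]
grip_width: 54.3
```

Emit:
{"op": "play_rows", "data": {
  "moves": [0,69,175,45,0,0,0,0,69,175,45,0,0,0,0,69,175,45,0,0,0,0,69,175,45,0,0,0,0,69,175,45,0,0,0]
}}

```text
t: 42.78
eef_pos: [477.9, -10.6, 277.2]
tcp_rot: [0.001, 0.658, 0.753, 0.001]
ft_force: [0.3, -0.8, -2.1]
grip_width: 54.0
```

Emit:
{"op": "play_rows", "data": {
  "moves": [0,69,175,0,0,0,0,0,69,175,0,0,0,0,0,69,175,0,0,0,0,0,69,175,0,0,0,0,0,69,175,0,0,0,0]
}}

```text
t: 43.2
eef_pos: [546.7, 165.2, 276.0]
tcp_rot: [0.0, 0.658, 0.753, 0.001]
ft_force: [0.7, -0.0, -3.2]
grip_width: 54.1
```

Emit:
{"op": "play_rows", "data": {
  "moves": [0,0,0,-30,0,0,0,0,0,0,-60,0,0,0,0,0,0,-80,0,0,0,0,0,0,-80,0,0,0,0,0,0,-80,0,0,0]
}}

```text
t: 43.62
eef_pos: [546.1, 161.3, 195.5]
tcp_rot: [-0.0, 0.659, 0.752, -0.0]
ft_force: [0.6, 0.1, -1.6]
grip_width: 54.4
```

Emit:
{"op": "play_rows", "data": {
  "moves": [0,-1.5,0.3,-30,0,0,0,0,-1.5,0.3,-55,0,0,0,0,-1.5,0.3,-62,0,0,0,0,-1.5,0.3,-65,0,0,0,0,-1.5,0.3,-67,0,0,0]
}}

```text
t: 44.03
eef_pos: [545.4, 161.7, 130.1]
tcp_rot: [0.0, 0.659, 0.752, 0.001]
ft_force: [-6.7, -1.6, 11.6]
grip_width: 54.4
```

Emit:
{"op": "play_rows", "data": {
  "moves": [0,0,0,-1,0,0,0,0,0,0,-2,0,0,0,0,0,0,-2,0,0,0]
}}

```text
t: 44.28
eef_pos: [546.2, 161.8, 129.2]
tcp_rot: [0.001, 0.659, 0.752, 0.002]
ft_force: [-5.6, -1.1, 8.6]
grip_width: 53.8
```

Emit:
{"op": "play_rows", "data": {
  "moves": [0.8,0,0,0,0,0,0,0.8,0,0,0,0,0,0,0.8,0,0,15,0,0,0,0.8,0,0,55,0,0,0,0.8,0,0,95,0,0,0]
}}

```text
t: 44.7
eef_pos: [544.5, 161.4, 222.1]
tcp_rot: [-0.0, 0.659, 0.752, -0.001]
ft_force: [0.8, -0.7, 0.1]
grip_width: 68.5
```

Emit:
{"op": "play_rows", "data": {
  "moves": [0.82,-30,-40,30,0,0,0,0.82,-60,-80,60,0,0,0,0.82,-80,-120,60,0,0,0,0.82,-90,-160,60,0,0,0,0.82,-90,-190,60,0,0,0]
}}

```text
t: 45.12
eef_pos: [457.3, -10.9, 282.0]
tcp_rot: [0.002, 0.658, 0.753, 0.001]
ft_force: [2.1, -0.4, -0.8]
grip_width: 69.9
```

```bash
python3 jars.py 6 | grep -E 'r 1[12]|^\[[0-9]+\.' ; python3 - <<'E'
from h import *
a=snap('side','s27.png');b=cv2.imread('pics/j6.png')
cv2.imwrite('pics/c4.png',np.hstack([cv2.resize(a[170:340,170:300],(306,400)),cv2.resize(b[90:290,80:320],(480,400))]))
print(sense()['eef_pos'])
E
```

```text
[420, 260, 23, 24, 454] 431.3 271.8 r 12.2 xyz [ 411.  -320.9   80. ]
[456.94727406 -16.88720229 282.04676703] 45.1667
[457.89183744 -14.18471645 281.65255835]
```

View pics/c4.png

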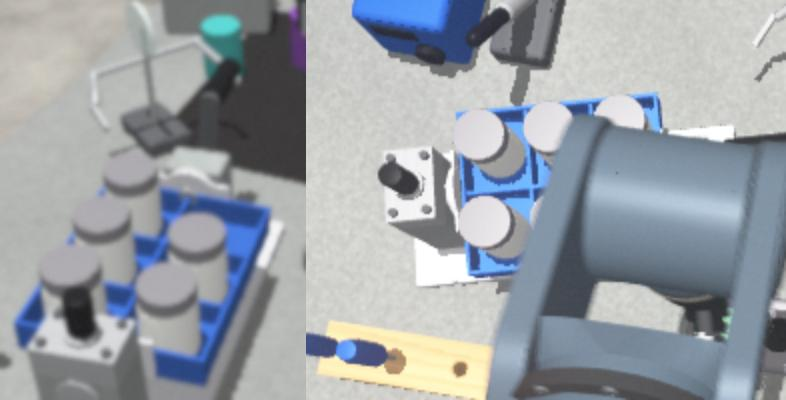

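Emit:
{"op": "play_rows", "data": {
  "moves": [0.82,-35,-200,0,0,0,0,0.82,-35,-200,0,0,0,0,0.82,-35,-200,0,0,0,0,0.82,-35,-200,0,0,0,0,0.82,-35,-200,-40,0,0,0]
}}

```text
t: 45.63
eef_pos: [426.8, -205.8, 253.9]
tcp_rot: [0.005, 0.659, 0.752, 0.001]
ft_force: [1.6, -0.1, -0.0]
grip_width: 70.1
```

Emit:
{"op": "play_rows", "data": {
  "moves": [0.82,-12,-106,-30,0,0,0,0.82,-12,-106,-50,0,0,0,0.82,-12,-106,-80,0,0,0,0.82,-12,-106,-110,0,0,0,0.82,-12,-106,-110,0,0,0]
}}

```text
t: 46.05
eef_pos: [410.7, -307.4, 133.5]
tcp_rot: [-0.004, 0.66, 0.752, 0.0]
ft_force: [-0.9, 1.6, -2.5]
grip_width: 70.6
```

Emit:
{"op": "play_rows", "data": {
  "moves": [0.82,0,0,0,0,0,0,0.82,0,0,0,0,0,0,0.82,0,0,0,0,0,0]
}}

```text
t: 46.3
eef_pos: [414.2, -307.8, 141.4]
tcp_rot: [0.002, 0.658, 0.753, 0.0]
ft_force: [-0.8, 0.3, 0.3]
grip_width: 70.2
```

Emit:
{"op": "play_rows", "data": {
  "moves": [0.82,-2,-13,0,0,0,0,0.82,-2,-13,-35,0,0,0,0.82,-2,-13,-65,0,0,0,0.82,-2,-13,-82,0,0,0,0.82,-2,-13,-83,0,0,0]
}}

```text
t: 46.72
eef_pos: [410.2, -320.4, 54.3]
tcp_rot: [-0.001, 0.659, 0.752, 0.0]
ft_force: [-0.2, 0.5, -0.4]
grip_width: 70.0
```

Emit:
{"op": "play_rows", "data": {
  "moves": [0,0,0,0,0,0,0,0,0,0,0,0,0,0,0,0,0,0,0,0,0,0,0,0,0,0,0,0]
}}

```text
t: 47.05
eef_pos: [411.5, -321.5, 57.4]
tcp_rot: [0.001, 0.659, 0.752, -0.0]
ft_force: [-1.5, 0.5, 7.0]
grip_width: 54.2
```

Emit:
{"op": "play_rows", "data": {
  "moves": [0,0,0,15,0,0,0,0,0,0,55,0,0,0,0,0,0,95,0,0,0,0,0,0,135,0,0,0,0,0,0,175,0,0,0]
}}

```text
t: 47.47
eef_pos: [410.4, -320.4, 233.4]
tcp_rot: [0.0, 0.659, 0.752, 0.0]
ft_force: [1.7, -0.3, -3.3]
grip_width: 54.4
```

Emit:
{"op": "play_rows", "data": {
  "moves": [0,60,175,45,0,0,0,0,60,175,45,0,0,0,0,60,175,45,0,0,0,0,60,175,45,0,0,0,0,60,175,45,0,0,0]
}}

```text
t: 47.88
eef_pos: [471.4, -142.6, 277.6]
tcp_rot: [0.001, 0.658, 0.753, 0.001]
ft_force: [-0.1, -0.5, -3.7]
grip_width: 54.4
```

Emit:
{"op": "play_rows", "data": {
  "moves": [0,60,175,0,0,0,0,0,60,175,0,0,0,0,0,60,175,0,0,0,0,0,60,175,0,0,0,0,0,60,175,0,0,0,0]
}}

```text
t: 48.3
eef_pos: [531.3, 33.3, 276.4]
tcp_rot: [0.0, 0.658, 0.753, 0.001]
ft_force: [0.5, -0.1, -3.3]
grip_width: 53.9
```

Emit:
{"op": "play_rows", "data": {
  "moves": [0,24,61.5,0,0,0,0,0,24,61.5,-30,0,0,0,0,24,61.5,-60,0,0,0,0,24,61.5,-80,0,0,0,0,24,61.5,-80,0,0,0]
}}

```text
t: 48.72
eef_pos: [552.5, 91.1, 192.1]
tcp_rot: [-0.002, 0.659, 0.753, -0.002]
ft_force: [-1.2, -0.5, -2.7]
grip_width: 53.9
```

Emit:
{"op": "play_rows", "data": {
  "moves": [0,0,0,0,0,0,0,0,0,0,0,0,0,0]
}}

```text
t: 48.88
eef_pos: [555.5, 90.6, 197.7]
tcp_rot: [0.001, 0.659, 0.752, 0.001]
ft_force: [0.0, -0.2, -3.5]
grip_width: 54.2
```

Emit:
{"op": "play_rows", "data": {
  "moves": [0,-0.5,0,-30,0,0,0,0,-0.5,0,-55,0,0,0,0,-0.5,0,-62,0,0,0,0,-0.5,0,-65,0,0,0,0,-0.5,0,-66,0,0,0]
}}

```text
t: 49.3
eef_pos: [555.1, 90.6, 131.1]
tcp_rot: [0.001, 0.659, 0.752, 0.001]
ft_force: [0.1, 0.2, -4.2]
grip_width: 54.1
```

Emit:
{"op": "play_rows", "data": {
  "moves": [0,0,0,-1,0,0,0,0,0,0,-2,0,0,0,0,0,0,-2,0,0,0]
}}

```text
t: 49.55
eef_pos: [555.5, 90.8, 129.9]
tcp_rot: [0.001, 0.659, 0.752, 0.001]
ft_force: [-0.9, 0.1, 4.5]
grip_width: 54.0
```

Contact. Release and retreat.

Emit:
{"op": "play_rows", "data": {
  "moves": [0.8,0,0,0,0,0,0,0.8,0,0,0,0,0,0,0.8,0,0,15,0,0,0,0.8,0,0,55,0,0,0,0.8,0,0,95,0,0,0]
}}

```text
t: 49.97
eef_pos: [553.6, 90.7, 223.5]
tcp_rot: [-0.001, 0.659, 0.752, -0.001]
ft_force: [0.9, 0.1, 0.7]
grip_width: 68.6
```

Emit:
{"op": "play_rows", "data": {
  "moves": [0.8,-30,-40,30,0,0,0,0.8,-60,-80,60,0,0,0,0.8,-80,-120,60,0,0,0,0.8,-90,-160,60,0,0,0,0.8,-100,-200,60,0,0,0]
}}

```text
t: 50.38
eef_pos: [462.5, -80.9, 283.2]
tcp_rot: [0.001, 0.659, 0.753, 0.001]
ft_force: [0.6, -0.2, 0.6]
grip_width: 68.2
```

Emit:
{"op": "play_rows", "data": {
  "moves": [0.8,-80,-200,0,0,0,0,0.8,-80,-200,0,0,0,0,0.8,-80,-200,0,0,0,0,0.8,-80,-200,0,0,0,0,0.8,-80,-200,0,0,0,0]
}}

```text
t: 50.8
eef_pos: [385.0, -275.0, 282.2]
tcp_rot: [0.001, 0.659, 0.752, 0.0]
ft_force: [1.4, 0.2, -0.1]
grip_width: 68.3
```

Emit:
{"op": "play_rows", "data": {
  "moves": [0.8,0,0,0,0,0,0,0.8,0,0,0,0,0,0,0.8,0,0,0,0,0,0]
}}

```text
t: 51.05
eef_pos: [386.2, -272.9, 281.7]
tcp_rot: [0.0, 0.659, 0.752, 0.0]
ft_force: [0.0, 0.1, -0.1]
grip_width: 68.5
```

```bash
python3 - <<'E'
from h import *
a=snap('side','s30.png');b=snap('top','t30.png')
cv2.imwrite('pics/c4.png',np.hstack([cv2.resize(a[200:350,150:300],(400,400),interpolation=cv2.INTER_CUBIC),cv2.resize(b[110:260,100:250],(400,400),interpolation=cv2.INTER_CUBIC)]))
print(sense()['eef_pos'],sense()['t'])
E
```

```text
[ 386.57530119 -272.1687844   281.63050216] 51.15
```

View pics/c4.png

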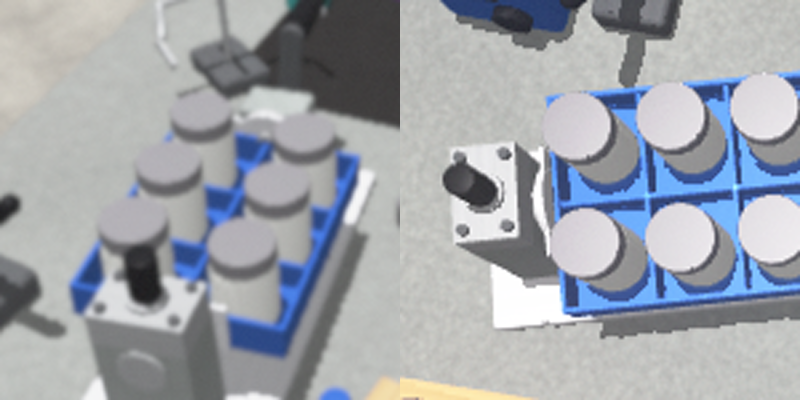

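View pics/t30.png

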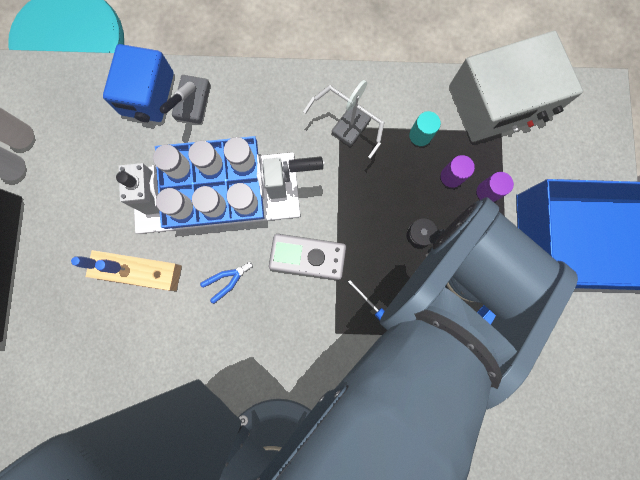

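```bash
python3 - <<'E'
from h import *
C=lambda x,y:(150+x*.375,200+y*.375); D=lambda x,y:(100+(x-400)*.375,110+y*.375)
S=[(133,224),(168,164),(202,110),(243,246),(277,185),(305,132)]
T=[(579,126),(672,116),(765,108),(586,242),(681,237),(774,229)]
for s,t in zip(S,T): print(np.round(tri(C(*s),D(*t))[0],1))
print('knobtop',tri(C(142,256),D(465,180)))
for c in('side','top'):
  for q in('pin_knob','reel_mid','flux_mid','tray_floor'): print(c,q,[(np.round(x['pixel'],1).tolist(),round(x['conf'],2)) for x in models.pinpoint(q,c)][:2])
im=cv2.imread('pics/s30.png'); cv2.imwrite('pics/c5.png',cv2.resize(im[120:320,200:420],(660,600)))
E
```

```text
[626.4 245.7 149.6]
[636.5 173.4 152.1]
[644.4 100.7 155.5]
[534.8 234.2 145.5]
[541.1 161.  147.2]
[549.4  89.5 148.2]
knobtop (array([569.03917094, 310.98312755, 192.91723062]), np.float64(0.5836401862909372))
side pin_knob [([203.1, 302.9], 0.69)]
side reel_mid [([332.4, 208.4], 0.8)]
side flux_mid [([366.9, 189.4], 0.87)]
side tray_floor [([234.8, 288.3], 0.7), ([203.1, 309.4], 0.66)]
top pin_knob [([124.8, 178.1], 0.53), ([207.5, 202.3], 0.21)]
top reel_mid [([421.1, 233.3], 0.56), ([209.9, 203.4], 0.46)]
top flux_mid [([388.1, 322.8], 0.27)]
top tray_floor [([208.8, 183.1], 0.82), ([235.9, 274.8], 0.65)]
```

View pics/c5.png

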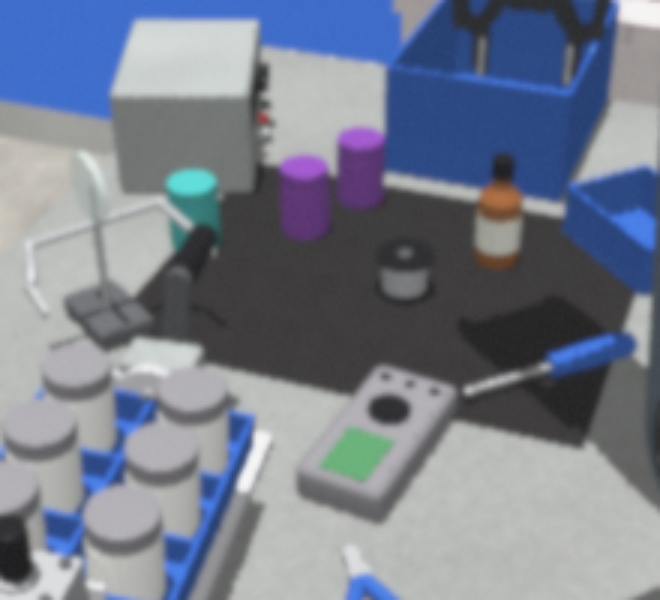

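```bash
python3 -c "
from h import *
print(workorder.hand_in()); print(sense()['t'])"
```

```text
the job is handed in; nothing more can be done
None
the job is handed in; nothing more can be done
```

The lock pin is home, all six jars stand upright in the tray, one to a cell, and I handed the job in at about 51 s. `hand_in` gives no verdict.

**Pin:** I stood the pin in the cap bore and turned the crank until it dropped. I went past the level by about 0.15 rad without feeling a block, turned back to near level, and pressed the pin home. It stopped hard where the collar should meet the cap.

**Jars:** One jar had been knocked against another before I reached it, so I picked the first of that pair across the line between them. The other five went in normally.

**Last checks:**
- **Jars:** All six looked upright in their cells, with lid tops measured at 145–156 mm against an expected 154 mm.
- **Tray:** The lid heights put the tray about 0.06 rad off level; the limit is 0.25. It rocked slightly in the pin's play while I was loading it.
- **Pin:** The knob top measured 193 mm, where 197 mm is home. The last camera measurements read about 4 mm low on average, so I trust the hard stop over that figure.
- **Bystanders:** The reel, flux bottle, screwdriver, multimeter, cutters and helping hands looked unmoved, and the look-alikes were left alone. The flux bottle was hidden from the top camera at the end, so I checked it only in the side view.

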